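# Find the run-out cassette of a two-bay ball feeder and change over

## Robot

A 7-joint arm with a two-finger parallel gripper is mounted at the origin on a cart in front of the work surface, level with it; the furniture and walls round the work are solid. World frame = base frame: x ahead of the robot, y to its left, z up, the work surface at z = 0. Lengths are in m, angles in rad, forces in N, time in s.
With the tool pointing down it reaches from about 0.35 to 0.9 m from the base axis. Payload 8.1 kg.
Tool frame: the origin (TCP) lies at the very end of the fingers, on their centre line; the grasp point (between the pads) lies 19 mm behind it; z points along the fingers, y is the direction in which the jaws open and shut (so a half turn about z gives the same grasp; the last joint's range is limited). The gripper opens to 92 mm and grips with 3 to 60 N. Pads are 19 mm wide; open, the fingers measure 130 mm over their backs; the gripper's body (75 mm by 190 mm) begins 47 mm behind the grasp point.
Start: joints at [-1.266, 0.434, 0.025, 1.573, -0.012, 1.134, -0.075], TCP at [0.248, 0.574, 0.227] pointing down, gripper open.
Joint ranges: [-2.62, 2.62], [-0.44, 2.09], [-1.27, 1.32], [0.08, 2.57], [-1.32, 4.46], [0.12, 2], [-2.74, 2.74]. Speed limits (rad/s): [2.22, 2.22, 3.01, 3.01, 3.14, 3.14, 3.14].

## Interface

Orientations are given as a rotation vector (axis times angle).
In Python, from cell import observe, get_image, sign_off gives the robot as it stands.
- The arm moves only by the tool arm_command, never from a script. Its argument "deltas" is a list of rows, each an object with "xyz": the shift along the tool's x, y, z in cm, a list of three; "turn": the turn about the tool's z in degrees; "jaw": the closure in counts, from 0 (fully open) to 255 (shut). A call has 1 to 5 rows; each row is the pose to reach, as a shift and turn from the pose measured when the call began, along the tool's axes at that moment; what a row does not reach only later rows make up. A row lasts 1/12 s, in which the tool goes at most 41.7 mm and 7.16 degrees, less where a joint would pass 70% of its speed; a pose out of reach is approached as far as the arm can. A call with a gripper value outside its range is refused whole. The fingers move at their own pace and stop on an object; "force" is the grip in N (left out, the last holds). Time passes only in rows, so rows that repeat a pose let the fingers close. It gives the time, the measured TCP pose, the force and the opening at its end, in the units of the state.
- observe(): the state, without advancing time (a new reading comes with each control period).
- get_image(name): name is "scene" or "top" or "wrist"; returns a dict with "frame" (420x560x3 uint8, red, green, blue), "depth" (420x560 float32, m along the optical axis (not along the pixel's ray), 0 where there is no reading), "camera_matrix" (3x3 intrinsics, pixels), "cam_to_world" (4x4, takes a point from camera to world coordinates). Camera axes: x right, y up, looking along -z (the intrinsics and any distortion apply to the point x, -y, -z); pixel columns grow to the right and rows downward; lengths in m; the calibration is good to about 2 mm. A picture is of the moment at which its call begins.
- sign_off(): hands the job in, once; it reports no verdict.
The state is a dict: "clock": time; "joints": joint angles; "dq": joint speeds; "joint_efforts": joint torques, N m; "position": TCP position; "ee_rot": TCP orientation; "force": force on the tool from outside, world axes, zero at the start; "ft_torque": the same for the moment, N m; "width": opening from 0.0 (shut) to 1.0 (fully open).
Only numpy, scipy, OpenCV 4.12 (cv2) and the standard library are available. Lean on these libraries where they do the work, as an engineer would, in place of code of your own. Each camera call takes 0.05 s, during which the arm holds its last target.

## Task

One of the feeder's two ball cassettes has run out, but they look alike: lift one out of its sloping bay and, holding it well clear above the feeder, rock it end for end - rear end about 15 degrees down, then the shutter end, then the rear end again - feeling whether balls roll inside and how heavy it is. Lay the empty cassette flat in the return tray, handle up, and leave the one that still holds balls fully seated in a bay, down against the foot stop. Turn the selector until it clicks in with its pointer at the bay of the cassette with balls; drop nothing and leave the other things on the bench alone.

Things in the scene. Friction and masses are not known exactly. Their poses are not given: they have to be found in the camera images.
- cassette_1: grey closed box 120 (own x) x 80 (y) x 40 mm (z), black bridge handle on top; looks like cassette_2. Origin: centre of underside; own z out of the handle side, own -x the end with the steel shutter, downhill in the bay. In its bay own x points 30 degrees up and back, own z leans 30 degrees towards the front (robot side). Empty about 0.2 kg (+-15 %).
- cassette_2: the other cassette, same shape, frame and empty mass. One of the two (which, and in which bay, varies) still holds three loose 30 mm steel balls of 0.11 kg each (+-15 %), rolling freely inside; the other holds nothing. So they weigh about 0.53 and 0.2 kg.
- cassette_1_handle (a point): middle of cassette_1's handle bar, 65 mm above its underside on its own z. Bar: 14 thick along the cassette's x (pinch it along x, tool leaning with the cassette), 72 long along y, 18 high (56 to 74 mm above the underside). Below it a 16 mm gap to the cassette's top, between posts at y = +-24 to +-36. Clear for 50 mm either side along x.
- cassette_2_handle (a point): the same point of cassette_2.
- feeder: fixed feeder, 236 deep x 256 wide: two sloping bays side by side, in front of them a grey gate housing with the selector knob. Origin on the worktop midway between the bays under their downhill end; x points back (uphill), y to the left bay, z up. It spans x -0.108 to 0.128, y +-0.128; deck 93 mm high at the back, cassette handle tops about 125 mm.
- bay_left (a point): where the underside centre of a fully seated cassette lies in the left bay (65 mm to feeder +y), 61 mm above the worktop; axes as the feeder's. The deck rises 30 degrees towards feeder +x. Side cheeks 18 mm high leave at least 4 mm play each side; the foot stop, 18 mm high, is 4 mm downhill of a cassette seated here. A cassette set on the deck stays put by friction.
- bay_right (a point): the same for the right bay (65 mm to feeder -y).
- selector (a joint): knob angle about the vertical, counter-clockwise from above positive: 0 = off, pointer straight back between the bays (start); +0.785 = pointer at the left bay; -0.785 = at the right bay. Click stops at these three pull the knob in from about 0.3 rad away; leaving one takes about 0.15 N m. End stops at +-0.92.
- selector_grip (a point): on the knob's vertical axis, 85 mm above the worktop, at feeder x -0.066, y 0; turns with the knob, own x along the pointer. Grip bar there: black, 46 long along the pointer, 13 thick, 30 high (top 97 mm above the worktop), on a 46 mm disc (top at 67 mm).
- tray: return tray: shallow stainless tray with a rolled rim, 190 (own x) x 260 mm (own y), rim 22 high, walls and floor 3 mm; fixed. Origin: centre of its underside. A beaker and a marker pen stand in its left and back parts; the area own x -0.09 to 0.05, y -0.125 to 0.04 is free.
- beaker: small clear beaker, 48 across, 62 high, in the left end of the tray (own y about +0.09); bystander, origin under its centre.
- marker: marker pen, 134 long, 10 thick, lying along the back wall of the tray; bystander.
- flask: conical flask with stopper, 68 across, 132 high, right of the feeder; bystander, origin under its centre.
- tape_roll: roll of label tape lying flat, 66 across, 18 high, right of the feeder; bystander.

How it is judged:
By the outcome, as a careful person would: the job done as asked, in the order asked, and still so for the second after the job is handed in, with the robot touching nothing.
It also fails if it takes over 67 s, if anything falls off the work surface, if the arm or the gripper's body presses on something with over 40 N, if the wrist force passes 120 N, or if a joint passes its speed limit or range.

## Working session

There is one attempt and no reset: what is moved stays moved. The work goes in short steps, Python scripts to look and compute and a tool call to move; the robot and the scene stay as the last step left them, time stands still between calls to the robot, and variables do not carry over. Pictures are saved under pics/ and viewed, and the job is handed in when it is done.

Besides the shell and the picture viewer there is one more tool, called after "Emit:" as name(argument=value, ...) on one line, values as JSON. arm_command: Moves the arm, as the interface text tells. Its arguments: {"type":"object","properties":{"deltas":{"type":"array","items":{"type":"object","properties":{"xyz":{"type":"array","items":{"type":"number"}},"turn":{"type":"number"},"jaw":{"type":"number"}}}},"force":{"type":"number"}},"required":["deltas"]}

```bash
ls -la; mkdir -p pics
cat > h.py <<'E'
import numpy as np,cv2
from cell import observe,get_image
from scipy.spatial.transform import Rotation as R
def snap(name,fn):
    d=get_image(name); cv2.imwrite('pics/'+fn+'.png',d['frame'][:,:,::-1]); np.savez('pics/'+fn+'.npz',**d); return d
def cloud(d):
    K=d['camera_matrix'];D=d['depth'];v,u=np.mgrid[0:D.shape[0],0:D.shape[1]]
    p=np.stack([(u-K[0,2])/K[0,0]*D,-(v-K[1,2])/K[1,1]*D,-D],-1)
    T=d['cam_to_world'];w=p@T[:3,:3].T+T[:3,3];w[D==0]=np.nan;return w
def st():
    o=observe();print({k:np.round(v,4).tolist() for k,v in o.items()});print(np.round(R.from_rotvec(o['ee_rot']).as_matrix(),3));return o
E
python3 - <<'E'
from h import *
st()
for n in('scene','top','wrist'):
    d=snap(n,n+'0');print(d.keys(),np.round(d['cam_to_world'],3).tolist())
E
```

```text
total 12
drwxr-xr-x  3 agent agent 4096 Dec  6 00:53 .
drwxr-xr-x 23 root  root  4096 Dec  6 00:53 ..
drwxr-xr-x  2 agent agent 4096 Dec  6 00:53 pics
{'clock': 0.0, 'joints': [-1.2656, 0.4352, 0.025, 1.5741, -0.0116, 1.134, -0.0751], 'dq': [-0.0008, -0.0006, -0.0007, 0.001, -0.0001, -0.0001, 0.0016], 'joint_efforts': [0.0003, -66.7848, 0.9852, -31.445, -0.0605, 0.0428, 0.0002], 'position': [0.2477, 0.5733, 0.226], 'ee_rot': [-0.6362, -3.0763, 0.0024], 'force': [-0.5049, -0.0128, -0.0142], 'ft_torque': [-0.0173, -0.0126, 0.015], 'width': 1.0037}
[[-0.918  0.397 -0.   ]
 [ 0.397  0.918 -0.001]
 [-0.    -0.002 -1.   ]]
dict_keys(['frame', 'depth', 'camera_matrix', 'cam_to_world']) [[0.875, 0.277, -0.397, 0.102], [-0.484, 0.5, -0.718, -0.701], [0.0, 0.82, 0.572, 0.749], [0.0, 0.0, 0.0, 1.0]]
dict_keys(['frame', 'depth', 'camera_matrix', 'cam_to_world']) [[-0.019, 0.995, -0.099, 0.457], [-1.0, -0.018, 0.018, 0.167], [0.016, 0.1, 0.995, 1.069], [0.0, 0.0, 0.0, 1.0]]
dict_keys(['frame', 'depth', 'camera_matrix', 'cam_to_world']) [[0.397, -0.88, -0.261, 0.177], [0.918, 0.38, 0.115, 0.604], [-0.002, -0.285, 0.959, 0.384], [0.0, 0.0, 0.0, 1.0]]
```

View pics/scene0.png

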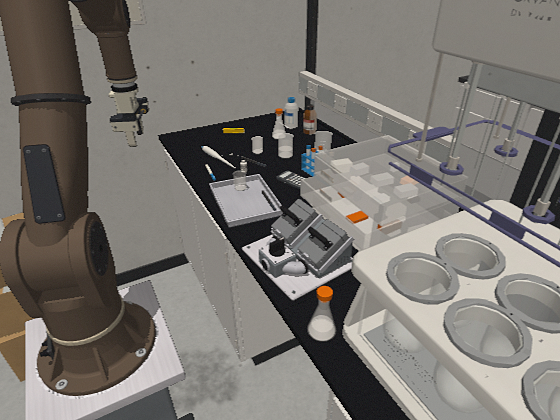

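View pics/top0.png

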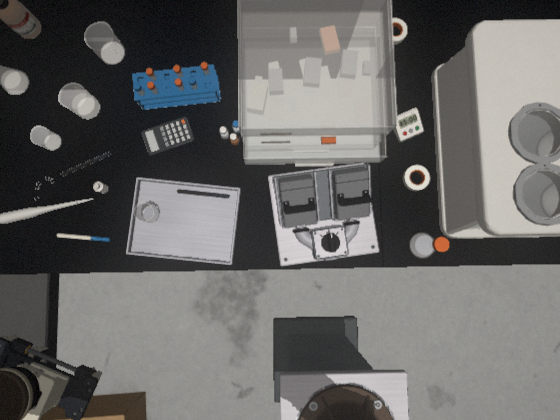

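View pics/wrist0.png

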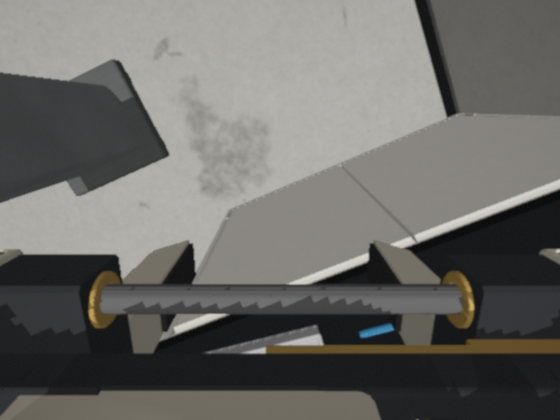

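Emit:
arm_command(deltas=[{"xyz": [0, 0, -4]}, {"xyz": [0, 0, -8]}, {"xyz": [0, 0, -12]}, {"xyz": [0, 0, -16]}, {"xyz": [0, 0, -20]}])

```text
schema error: expected keys xyz, turn, jaw
```

Run:
```python
from h import *
st()
for n in['scene0','top0']:
    d=dict(np.load(f'pics/{n}.npz'));w=cloud(d);im=d['frame']
    # zoom feeder region
    if n=='top0':
        print(d['camera_matrix'])
        c=im[150:275,110:450];cv2.imwrite('pics/topzoom.png',cv2.resize(c[:,:,::-1],None,fx=2.3,fy=2.3,interpolation=cv2.INTER_CUBIC))
        for (u,v) in [(149,211),(205,193),(132,178),(239,183),(233,263),(128,254),(298,205),(351,198),(330,242),(270,177),(368,165),(380,255),(281,264),(315,100)]: print(u,v,np.round(w[v,u],3))
    else:
        c=im[170:330,200:370];cv2.imwrite('pics/scenezoom.png',cv2.resize(c[:,:,::-1],None,fx=3.5,fy=3.5,interpolation=cv2.INTER_CUBIC))
```

```text
{'clock': 0.15, 'joints': [-1.2656, 0.4351, 0.025, 1.5739, -0.0116, 1.134, -0.0751], 'dq': [-0.0003, -0.001, 0.0008, -0.0034, 0.001, 0.0, -0.0014], 'joint_efforts': [0.0018, -66.8261, 0.9861, -31.4692, -0.0605, 0.0395, 0.0001], 'position': [0.2478, 0.5734, 0.2261], 'ee_rot': [-0.6363, -3.0763, 0.0018], 'force': [-0.0198, 0.552, -0.4238], 'ft_torque': [-0.014, 0.0395, 0.0177], 'width': 1.0017}
[[-0.918  0.397 -0.   ]
 [ 0.397  0.918 -0.001]
 [-0.    -0.001 -1.   ]]
[[415.6155994    0.         280.70514321]
 [  0.         415.6155994  209.08596654]
 [  0.           0.           1.        ]]
149 211 [ 0.566  0.488 -0.002]
205 193 [0.608 0.342 0.01 ]
132 178 [ 0.652  0.533 -0.003]
239 183 [ 0.635  0.256 -0.004]
233 263 [ 0.428  0.273 -0.001]
128 254 [0.456 0.53  0.025]
298 205 [0.564 0.109 0.097]
351 198 [ 0.575 -0.013  0.117]
330 242 [0.475 0.036 0.096]
270 177 [0.647 0.175 0.01 ]
368 165 [ 0.655 -0.058  0.105]
380 255 [ 0.441 -0.104  0.001]
281 264 [0.424 0.151 0.01 ]
315 100 [0.777 0.074 0.207]
```

View zooms.

View pics/topzoom.png

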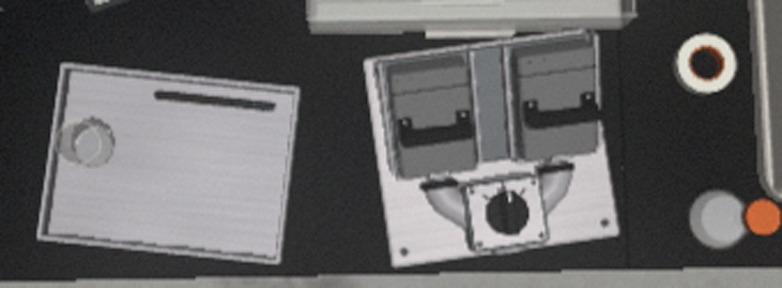

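View pics/scenezoom.png

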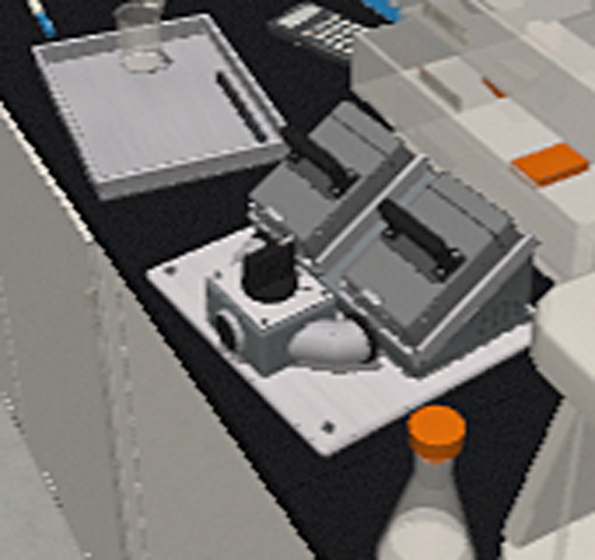

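Emit:
arm_command(deltas=[{"xyz": [0, 0, -4], "turn": 0, "jaw": 0}, {"xyz": [0, 0, -8], "turn": 0, "jaw": 0}, {"xyz": [0, 0, -12], "turn": 0, "jaw": 0}, {"xyz": [0, 0, -16], "turn": 0, "jaw": 0}, {"xyz": [0, 0, -20], "turn": 0, "jaw": 0}])

```text
clock: 0.57
position: [0.2477, 0.573, 0.428]
ee_rot: [-0.636, -3.076, 0.002]
force: [0.8, 1.5, 0.6]
width: 0.999
```

Run:
```python
from h import *
o=st()
A=[];b=[]
for q,p in[([.4351,1.5739],[.2478,.5734,.2261]),(o['joints'][[1,3]] if hasattr(o['joints'],'shape') else [o['joints'][1],o['joints'][3]],o['position'])]:
    r=np.hypot(p[0],p[1]);s=q[0];t=q[0]+q[1]
    A+=[[np.sin(s),np.sin(t),0],[np.cos(s),np.cos(t),1]];b+=[r,p[2]]
print(np.linalg.lstsq(np.array(A),np.array(b),rcond=None))
```

```text
{'clock': 0.5667, 'joints': [-1.2788, 0.3556, 0.0473, 1.2077, -0.0164, 1.5801, -0.0717], 'dq': [-0.0341, -0.0233, 0.0649, -1.0819, -0.0215, 1.1078, 0.0138], 'joint_efforts': [0.333, -65.7641, 0.7744, -30.3562, -0.0348, -1.907, -0.0268], 'position': [0.2477, 0.573, 0.428], 'ee_rot': [-0.6363, -3.0763, 0.0023], 'force': [0.7538, 1.4661, 0.6084], 'ft_torque': [0.1552, -0.0621, -0.0089], 'width': 0.9993}
[[-0.918  0.397 -0.   ]
 [ 0.397  0.918 -0.001]
 [-0.    -0.001 -1.   ]]
(array([ 0.56187114,  0.42846063, -0.1017546 ]), array([9.92895228e-08]), np.int32(3), array([1.96097986, 1.46533496, 0.08574057]))
```

Emit:
arm_command(deltas=[{"xyz": [4, 0, 0], "turn": 0, "jaw": 0}, {"xyz": [0, 0, -8], "turn": 0, "jaw": 0}, {"xyz": [0, 0, -12], "turn": 0, "jaw": 0}, {"xyz": [0, 0, -16], "turn": 0, "jaw": 0}, {"xyz": [0, 0, -20], "turn": 0, "jaw": 0}])

```text
clock: 0.98
position: [0.2466, 0.5737, 0.5898]
ee_rot: [0.639, 3.075, 0.004]
force: [-35.9, -99.7, 3.7]
width: 0.999
```

Run:
```python
from h import *
o=st()
```

```text
{'clock': 0.9833, 'joints': [-1.318, 0.4309, 0.1507, 0.7079, -0.0683, 2.0033, -0.0485], 'dq': [-0.3449, 0.3724, 1.043, -1.7231, -0.5308, 0.0364, 0.3176], 'joint_efforts': [-3.0302, -69.9737, -5.8111, -25.008, 1.0986, 0.2348, -1.0835], 'position': [0.2466, 0.5737, 0.5898], 'ee_rot': [0.6386, 3.0747, 0.0043], 'force': [-35.868, -99.7203, 3.7388], 'ft_torque': [-9.2123, 3.3242, 0.7257], 'width': 0.9992}
[[-0.917  0.398  0.002]
 [ 0.398  0.917  0.002]
 [-0.001  0.003 -1.   ]]
```

Emit:
arm_command(deltas=[{"xyz": [0, 0, -0.5], "turn": 0, "jaw": 0}])

```text
clock: 1.07
position: [0.2484, 0.5772, 0.5998]
ee_rot: [0.635, 3.069, 0.046]
force: [-1.1, -0.6, -0.6]
width: 1.001
```

Run:
```python
from h import *
o=st()
```

```text
{'clock': 1.0667, 'joints': [-1.3761, 0.4285, 0.2832, 0.6968, -0.1286, 1.9978, -0.0119], 'dq': [-0.7169, -0.0427, 1.6123, 0.2813, -0.7183, 0.0799, 0.4447], 'joint_efforts': [7.264, -56.7792, -2.9947, -31.0138, 2.0466, -0.2928, -1.1749], 'position': [0.2484, 0.5772, 0.5998], 'ee_rot': [0.6355, 3.0693, 0.0463], 'force': [-1.1177, -0.5908, -0.5784], 'ft_torque': [-0.0616, 0.1201, 0.0242], 'width': 1.0013}
[[-0.918  0.397  0.013]
 [ 0.397  0.917  0.028]
 [-0.001  0.03  -1.   ]]
```

Emit:
arm_command(deltas=[{"xyz": [0, 0, -1], "turn": 0, "jaw": 0}, {"xyz": [0, 0, -2], "turn": 0, "jaw": 0}, {"xyz": [0, 0, -3], "turn": 0, "jaw": 0}, {"xyz": [0, 0, -4], "turn": 0, "jaw": 0}, {"xyz": [0, 0, -4], "turn": 0, "jaw": 0}])

```text
clock: 1.48
position: [0.2441, 0.5674, 0.6192]
ee_rot: [0.634, 3.063, 0.09]
force: [0.2, -0.4, 0.5]
width: 1.0
```

Run:
```python
from h import *
o=st()
```

```text
{'clock': 1.4833, 'joints': [-1.4001, 0.4001, 0.3215, 0.6952, -0.1394, 2.0023, -0.0056], 'dq': [0.0053, 0.0091, -0.0009, 0.0028, 0.0004, -0.0047, 0.0006], 'joint_efforts': [-0.5852, -59.4322, 3.1114, -29.6566, -0.0856, -0.439, -0.0132], 'position': [0.2441, 0.5674, 0.6192], 'ee_rot': [0.6337, 3.0635, 0.0895], 'force': [0.2118, -0.3657, 0.4913], 'ft_torque': [-0.149, 0.046, 0.0026], 'width': 0.9996}
[[-0.918  0.396  0.023]
 [ 0.397  0.916  0.054]
 [-0.     0.058 -0.998]]
```

```bash
cat > kin.py <<'E'
import numpy as np
from scipy.spatial.transform import Rotation as R
from scipy.optimize import least_squares
def fk(q,P):
    h,L1,L2,L3,y0,a=P[:6]
    T=np.eye(4)
    def mul(T,rot=None,t=(0,0,0)):
        M=np.eye(4)
        if rot is not None:M[:3,:3]=rot
        M[:3,3]=t;return T@M
    Ry=lambda x:R.from_euler('y',x).as_matrix();Rz=lambda x:R.from_euler('z',x).as_matrix()
    s=P[8]
    T=mul(T,Rz(s*q[0]+y0),(0,0,0));T=mul(T,None,(P[6],0,h));T=mul(T,Ry(q[1]));T=mul(T,Rz(s*q[2]));T=mul(T,None,(a,0,L1))
    T=mul(T,Ry(q[3]),(0,0,0));T=mul(T,None,(P[9],0,0));T=mul(T,Rz(s*q[4]));T=mul(T,None,(0,0,L2));T=mul(T,Ry(q[5]));T=mul(T,Rz(s*q[6]+P[7]),(P[10],0,0));T=mul(T,None,(0,0,L3))
    return T
E
cat > data.py <<'E'
D=[([-1.2656,.4351,.025,1.5739,-.0116,1.134,-.0751],[.2478,.5734,.2261],[-.6363,-3.0763,.0018]),
([-1.2788,.3556,.0473,1.2077,-.0164,1.5801,-.0717],[.2477,.573,.428],[-.6363,-3.0763,.0023]),
([-1.318,.4309,.1507,.7079,-.0683,2.0033,-.0485],[.2466,.5737,.5898],[.6386,3.0747,.0043]),
([-1.3761,.4285,.2832,.6968,-.1286,1.9978,-.0119],[.2484,.5772,.5998],[.6355,3.0693,.0463]),
([-1.4001,.4001,.3215,.6952,-.1394,2.0023,-.0056],[.2441,.5674,.6192],[.6337,3.0635,.0895])]
E
python3 - <<'E'
from kin import *;from data import D
best=None
for s in(1,-1):
  for y0 in(0,2.43,-.1,3.14,1.57):
   for y7 in(0,1.57,3.14,-1.57):
    def f(p):
        P=list(p[:8])+[s]+list(p[8:]);r=[]
        for q,x,o in D:
            T=fk(q,P);r+=list((T[:3,3]-x)*5)+list((R.from_matrix(T[:3,:3]).inv()*R.from_rotvec(o)).as_rotvec())
        r+=list(0.002*np.array([p[5],p[6],p[8],p[9]])*10)
        return r
    z=least_squares(f,[.35,.56,.43,.45,y0,0,0,y7,0,0])
    if best is None or z.cost<best[0]: best=(z.cost,s,z.x,z.fun)
print(best[0],best[1],np.round(best[2],4));print(np.round(best[3],4))
E
```

```text
2.278582721990981e-05 -1 [ 3.0090e-01  5.5870e-01  4.2920e-01  4.0300e-01 -8.5400e-02 -1.0300e-02
 -1.5000e-03  1.4855e+00  7.0000e-04 -1.2300e-02]
[ 0.0001  0.0005  0.0003 -0.0001 -0.     -0.     -0.0006 -0.0004 -0.0007
  0.     -0.0001 -0.     -0.0002  0.0007  0.002  -0.0001  0.0002 -0.
  0.0016 -0.0015 -0.0008 -0.0002  0.0025  0.     -0.001   0.0008 -0.0008
 -0.0002  0.005   0.0001 -0.0002 -0.      0.     -0.0002]
```

```bash
cat > fit.py <<'E'
from h import *
from scipy.optimize import least_squares
for n in['top0','scene0']:
    d=dict(np.load(f'pics/{n}.npz'));w=cloud(d).reshape(-1,3);c=d['frame'].reshape(-1,3).astype(int)
    m=(w[:,0]>.38)&(w[:,0]<.68)&(w[:,1]>-.13)&(w[:,1]<.2)&(w[:,2]>-.01)&(w[:,2]<.16);p=w[m];col=c[m]
    print(n,len(p))
    # handles: black & z>.09
    blk=(col.max(1)<50)
    hp=p[blk&(p[:,2]>.085)]
    print('black high',len(hp))
    for nm,s in(('knob',hp[hp[:,0]<.51]),('L',hp[(hp[:,0]>.51)&(hp[:,1]>.045)]),('R',hp[(hp[:,0]>.51)&(hp[:,1]<.045)])):
        if len(s): print(nm,len(s),np.round(s.min(0),3),np.round(s.max(0),3),np.round(np.median(s,0),3))
    # plane of grey tops, RANSAC per side
    for nm,lo,hi in(('L',.06,.16),('R',-.08,.02)):
        s=p[(~blk)&(p[:,1]>lo)&(p[:,1]<hi)&(p[:,0]>.50)&(p[:,2]>.05)]
        best=None;rng=np.random.default_rng(0)
        for _ in range(400):
            a=s[rng.choice(len(s),3,False)];nn=np.cross(a[1]-a[0],a[2]-a[0]);l=np.linalg.norm(nn)
            if l<1e-5:continue
            nn/=l;nn*=np.sign(nn[2]);q=abs((s-a[0])@nn)<.003
            if best is None or q.sum()>best.sum():best=q
        t=s[best];cen=t.mean(0);nn=np.linalg.svd(t-cen)[2][2];nn*=np.sign(nn[2])
        print(nm,best.sum(),len(s),'n',np.round(nn,3),'tilt',np.degrees(np.arccos(nn[2])),'yaw',np.degrees(np.arctan2(-nn[1],-nn[0])),'c',np.round(cen,4),np.round(t.min(0),3),np.round(t.max(0),3))
E
python3 fit.py
```

```text
top0 14136
black high 488
knob 29 [0.457 0.027 0.087] [0.494 0.041 0.099] [0.475 0.038 0.095]
L 221 [0.543 0.073 0.092] [0.579 0.143 0.13 ] [0.555 0.108 0.123]
R 238 [ 0.559 -0.058  0.095] [0.593 0.015 0.13 ] [ 0.571 -0.02   0.123]
L 1179 2271 n [-0.496 -0.055  0.867] tilt 29.921722569405613 yaw 6.364183443101163 c [0.5695 0.1097 0.0971] [0.501 0.062 0.055] [0.623 0.153 0.127]
R 1099 1953 n [-0.488 -0.053  0.871] tilt 29.40454855837962 yaw 6.215917427144615 c [ 0.5837 -0.0187  0.0964] [ 0.502 -0.062  0.051] [0.637 0.02  0.126]
scene0 9365
black high 404
knob 84 [0.454 0.021 0.085] [0.494 0.035 0.099] [0.472 0.026 0.095]
L 145 [0.542 0.07  0.089] [0.621 0.146 0.129] [0.552 0.096 0.12 ]
R 175 [ 0.558 -0.06   0.088] [0.622 0.013 0.129] [ 0.568 -0.036  0.122]
L 638 1419 n [-0.491 -0.063  0.869] tilt 29.662368257237418 yaw 7.277204955089645 c [0.567  0.1036 0.0957] [0.513 0.063 0.066] [0.623 0.151 0.125]
R 829 1884 n [-0.497 -0.068  0.865] tilt 30.123466738287394 yaw 7.769385649485883 c [ 0.581  -0.0247  0.0943] [ 0.502 -0.068  0.05 ] [0.639 0.019 0.126]
```

Emit:
arm_command(deltas=[{"xyz": [-2, -1.4, 0.5], "turn": 4, "jaw": 0}, {"xyz": [-5, -3.4, 1.5], "turn": 10, "jaw": 0}, {"xyz": [-8.3, -5.6, 2.5], "turn": 17, "jaw": 0}, {"xyz": [-11.6, -7.8, 3.5], "turn": 24, "jaw": 0}, {"xyz": [-14.9, -10, 4], "turn": 30, "jaw": 0}])

```text
clock: 1.9
position: [0.3423, 0.4166, 0.5715]
ee_rot: [-1.416, -2.798, -0.087]
force: [0.2, -0.2, 0.3]
width: 0.999
```

```bash
cat >> h.py <<'E'
def go(target,az=None):
    """print delta in tool axes (cm) to world target and turn deg so tool y is at azimuth az"""
    o=observe();M=R.from_rotvec(o['ee_rot']).as_matrix();p=np.array(o['position'])
    dl=M.T@(np.array(target)-p)*100
    a=np.degrees(np.arctan2(M[1,1],M[0,1]))
    print('t',round(o['clock'],2),'p',np.round(p,4),'tilt',np.round(M[:2,2],3),'yaz',round(a,2),'delta cm',np.round(dl,2),'turn',None if az is None else round(((a-az+90)%180)-90,2),'q',np.round(o['joints'],3),'F',np.round(o['force'],2),'w',round(float(o['width']),3))
E
python3 - <<'E'
from h import *
go([.62,0,.52],7)
E
```

```text
t 1.9 p [0.3423 0.4166 0.5715] tilt [0.021 0.052] yaz 36.27 delta cm [-50.14  -2.5    3.59] turn 29.27 q [-1.3    0.186  0.441  1.117 -0.099  1.801 -0.259] F [ 0.22 -0.18  0.32] w 0.999
```

Emit:
arm_command(deltas=[{"xyz": [-4, -0.2, 0.3], "turn": 6, "jaw": 0}, {"xyz": [-8, -0.4, 0.6], "turn": 12, "jaw": 0}, {"xyz": [-12, -0.6, 1], "turn": 18, "jaw": 0}, {"xyz": [-16, -0.8, 1.2], "turn": 24, "jaw": 0}, {"xyz": [-20, -1, 1.5], "turn": 29, "jaw": 0}])

```text
clock: 2.32
position: [0.4531, 0.2484, 0.5497]
ee_rot: [-2.068, -2.338, -0.081]
force: [0.6, 0.4, 0.3]
width: 0.998
```

Run:
```python
from h import *
go([.62,0,.52],7)
```

```text
t 2.32 p [0.4531 0.2484 0.5497] tilt [0.02  0.051] yaz 6.99 delta cm [-26.81  13.46   2.02] turn -0.01 q [-1.081  0.139  0.622  1.236 -0.119  1.75  -0.367] F [0.61 0.38 0.26] w 0.998
```

Emit:
arm_command(deltas=[{"xyz": [-3.5, 1.8, 0], "turn": 0, "jaw": 0}, {"xyz": [-7, 3.6, 0], "turn": 0, "jaw": 0}, {"xyz": [-10.5, 5.4, 0], "turn": 0, "jaw": 0}, {"xyz": [-14, 7.2, 0], "turn": 0, "jaw": 0}, {"xyz": [-17.5, 9, 0], "turn": 0, "jaw": 0}])

```text
clock: 2.73
position: [0.5641, 0.0843, 0.5429]
ee_rot: [-2.066, -2.338, -0.08]
force: [0.1, 0.6, 0.3]
width: 0.996
```

Emit:
arm_command(deltas=[{"xyz": [-3, 1.5, -0.7], "turn": 0, "jaw": 0}, {"xyz": [-6, 3, -1.5], "turn": 0, "jaw": 0}, {"xyz": [-9, 4, -3], "turn": 0, "jaw": 0}, {"xyz": [-9, 4, -5], "turn": 0, "jaw": 0}, {"xyz": [-9, 4, -7], "turn": 0, "jaw": 0}])

```text
clock: 3.15
position: [0.6145, -0.0085, 0.5917]
ee_rot: [-2.074, -2.327, -0.065]
force: [0.7, -0.3, -0.9]
width: 1.0
```

Run:
```python
from h import *
go([.62,0,.7],7)
```

```text
t 3.15 p [ 0.6145 -0.0085  0.5917] tilt [0.01  0.047] yaz 6.57 delta cm [  1.27   0.81 -10.77] turn -0.43 q [-0.323  0.422  0.596  0.775 -0.308  1.993  0.217] F [ 0.69 -0.29 -0.85] w 1.0
```

Now a bigger push upward to see how much tilt each call gains.

Emit:
arm_command(deltas=[{"xyz": [0, 0, -2], "turn": 0, "jaw": 0}, {"xyz": [0, 0, -5], "turn": 0, "jaw": 0}, {"xyz": [0, 0, -8], "turn": 0, "jaw": 0}, {"xyz": [0, 0, -11], "turn": 0, "jaw": 0}, {"xyz": [0, 0, -14], "turn": 0, "jaw": 0}])

```text
clock: 3.57
position: [0.5879, -0.0116, 0.6313]
ee_rot: [2.083, 2.332, 0.119]
force: [0.4, -0.3, 0.7]
width: 0.999
```

Run:
```python
from h import *
go([.62,0,.7],7)
```

```text
t 3.57 p [ 0.5879 -0.0116  0.6313] tilt [0.06  0.048] yaz 6.39 delta cm [ 1.06  3.76 -6.61] turn -0.61 q [-0.158  0.34   0.226  0.746 -0.139  2.002  0.104] F [ 0.44 -0.29  0.68] w 0.999
```

Emit:
arm_command(deltas=[{"xyz": [0, 3, -3], "turn": 0, "jaw": 0}, {"xyz": [0, 6, -6], "turn": 0, "jaw": 0}, {"xyz": [0, 9, -9], "turn": 0, "jaw": 0}, {"xyz": [0, 12, -12], "turn": 0, "jaw": 0}, {"xyz": [0, 15, -15], "turn": 0, "jaw": 0}])

```text
clock: 3.98
position: [0.6376, -0.0013, 0.6334]
ee_rot: [2.06, 2.303, 0.166]
force: [-0.4, -0.3, 0.4]
width: 0.998
```

Run:
```python
from h import *
go([.62,0,.7],7)
```

```text
t 3.98 p [ 0.6376 -0.0013  0.6334] tilt [0.107 0.048] yaz 6.28 delta cm [ 0.57 -0.99 -6.79] turn -0.72 q [-0.151  0.423  0.229  0.616 -0.162  2.002  0.089] F [-0.43 -0.29  0.38] w 0.998
```

Emit:
arm_command(deltas=[{"xyz": [0, 3, -4], "turn": 0, "jaw": 0}, {"xyz": [0, 7, -9], "turn": 0, "jaw": 0}, {"xyz": [0, 12, -15], "turn": 0, "jaw": 0}, {"xyz": [0, 18, -22], "turn": 0, "jaw": 0}, {"xyz": [0, 26, -30], "turn": 0, "jaw": 0}])

```text
clock: 4.4
position: [0.6659, 0.0074, 0.6431]
ee_rot: [2.036, 2.274, 0.215]
force: [0.3, 0.7, 0.1]
width: 1.001
```

Emit:
arm_command(deltas=[{"xyz": [0, 3, -4], "turn": 0, "jaw": 0}, {"xyz": [0, 7, -9], "turn": 0, "jaw": 0}, {"xyz": [0, 12, -15], "turn": 0, "jaw": 0}, {"xyz": [0, 18, -22], "turn": 0, "jaw": 0}, {"xyz": [0, 26, -30], "turn": 0, "jaw": 0}])

```text
clock: 4.82
position: [0.683, 0.0146, 0.657]
ee_rot: [2.012, 2.245, 0.262]
force: [-0.2, 0.4, 0.4]
width: 0.999
```

Run:
```python
from h import *
go([.62,0,.7],7)
```

```text
t 4.82 p [0.683  0.0146 0.657 ] tilt [0.201 0.051] yaz 6.07 delta cm [-0.62 -5.4  -5.54] turn -0.93 q [-0.161  0.492  0.265  0.453 -0.207  2.002  0.065] F [-0.23  0.41  0.42] w 0.999
```

Emit:
arm_command(deltas=[{"xyz": [0, 3, -4], "turn": 0, "jaw": 0}, {"xyz": [0, 7, -9], "turn": 0, "jaw": 0}, {"xyz": [0, 12, -15], "turn": 0, "jaw": 0}, {"xyz": [0, 18, -22], "turn": 0, "jaw": 0}, {"xyz": [0, 26, -30], "turn": 0, "jaw": 0}])

```text
clock: 5.23
position: [0.6913, 0.0205, 0.6748]
ee_rot: [1.988, 2.216, 0.309]
force: [0.3, -0.4, -1.1]
width: 0.998
```

Emit:
arm_command(deltas=[{"xyz": [0, 3, -4], "turn": 0, "jaw": 0}, {"xyz": [0, 7, -9], "turn": 0, "jaw": 0}, {"xyz": [0, 12, -15], "turn": 0, "jaw": 0}, {"xyz": [0, 18, -22], "turn": 0, "jaw": 0}, {"xyz": [0, 26, -30], "turn": 0, "jaw": 0}])

```text
clock: 5.65
position: [0.6927, 0.0252, 0.6956]
ee_rot: [1.964, 2.187, 0.354]
force: [0.2, -0.3, 0.1]
width: 1.003
```

Emit:
arm_command(deltas=[{"xyz": [0, 3, -4], "turn": 0, "jaw": 0}, {"xyz": [0, 7, -9], "turn": 0, "jaw": 0}, {"xyz": [0, 12, -15], "turn": 0, "jaw": 0}, {"xyz": [0, 18, -22], "turn": 0, "jaw": 0}, {"xyz": [0, 26, -30], "turn": 0, "jaw": 0}])

```text
clock: 6.07
position: [0.6886, 0.0288, 0.7186]
ee_rot: [1.941, 2.158, 0.398]
force: [0.0, 0.5, 0.3]
width: 1.0
```

Run:
```python
from h import *
go([.62,0,.7],7)
```

```text
t 6.07 p [0.6886 0.0288 0.7186] tilt [0.333 0.058] yaz 5.83 delta cm [-2.15 -7.33 -0.7 ] turn -1.17 q [-0.189  0.484  0.35   0.326 -0.276  2.002  0.041] F [0.   0.47 0.26] w 1.0
```

Emit:
arm_command(deltas=[{"xyz": [0, 4, -3], "turn": 0, "jaw": 0}, {"xyz": [0, 9, -7], "turn": 0, "jaw": 0}, {"xyz": [0, 15, -12], "turn": 0, "jaw": 0}, {"xyz": [0, 22, -18], "turn": 0, "jaw": 0}, {"xyz": [0, 30, -26], "turn": 0, "jaw": 0}])

```text
clock: 6.48
position: [0.7039, 0.0344, 0.7296]
ee_rot: [1.918, 2.13, 0.438]
force: [1.5, 0.1, -0.4]
width: 0.999
```

Emit:
arm_command(deltas=[{"xyz": [0, 4, -2], "turn": 0, "jaw": 0}, {"xyz": [0, 9, -5], "turn": 0, "jaw": 0}, {"xyz": [0, 15, -8], "turn": 0, "jaw": 0}, {"xyz": [0, 22, -12], "turn": 0, "jaw": 0}, {"xyz": [0, 30, -16], "turn": 0, "jaw": 0}])

```text
clock: 6.9
position: [0.731, 0.0411, 0.7316]
ee_rot: [1.896, 2.104, 0.476]
force: [0.5, 0.1, -0.4]
width: 1.0
```

Emit:
arm_command(deltas=[{"xyz": [0, 4, -3], "turn": 0, "jaw": 0}, {"xyz": [0, 9, -7], "turn": 0, "jaw": 0}, {"xyz": [0, 15, -12], "turn": 0, "jaw": 0}, {"xyz": [0, 22, -18], "turn": 0, "jaw": 0}, {"xyz": [0, 30, -26], "turn": 0, "jaw": 0}])

```text
clock: 7.32
position: [0.7257, 0.0434, 0.752]
ee_rot: [1.875, 2.077, 0.512]
force: [0.5, -0.5, -0.8]
width: 1.0
```

Run:
```python
from h import *
go([.62,0,.7],7)
```

```text
t 7.32 p [0.7257 0.0434 0.752 ] tilt [0.446 0.065] yaz 5.58 delta cm [ -3.28 -12.11  -0.35] turn -1.42 q [-0.184  0.565  0.641  0.13  -0.581  2.002  0.017] F [ 0.47 -0.53 -0.78] w 1.0
```

Emit:
arm_command(deltas=[{"xyz": [0, 3, -4], "turn": 0, "jaw": 0}, {"xyz": [0, 6, -9], "turn": 0, "jaw": 0}, {"xyz": [0, 9, -15], "turn": 0, "jaw": 0}, {"xyz": [0, 12, -22], "turn": 0, "jaw": 0}, {"xyz": [0, 15, -30], "turn": 0, "jaw": 0}])

```text
clock: 7.73
position: [0.6757, 0.0402, 0.7965]
ee_rot: [1.852, 2.052, 0.548]
force: [0.4, -0.5, -0.3]
width: 1.001
```

Run:
```python
from h import *
go([.62,0,.7],7)
```

```text
t 7.73 p [0.6757 0.0402 0.7965] tilt [0.481 0.067] yaz 5.57 delta cm [-3.57 -9.87  5.49] turn -1.43 q [-0.217  0.458  0.516  0.194 -0.422  2.002  0.018] F [ 0.45 -0.48 -0.31] w 1.001
```

```bash
cat > hfit.py <<'E'
from h import *
ps=np.radians(7.2);c,s=np.cos(ps),np.sin(ps);a=np.radians(30)
E=np.array([[np.cos(a)*c,np.cos(a)*s,np.sin(a)],[-s,c,0],[-np.sin(a)*c,-np.sin(a)*s,np.cos(a)]])
F=np.array([[c,s,0],[-s,c,0],[0,0,1]])
for n in['top0','scene0']:
    d=dict(np.load(f'pics/{n}.npz'));w=cloud(d).reshape(-1,3);col=d['frame'].reshape(-1,3).astype(int)
    m=(w[:,0]>.5)&(w[:,0]<.62)&(w[:,1]>-.08)&(w[:,1]<.16)&(w[:,2]>.05)&(w[:,2]<.16)
    for nm,h0 in(('L',[.557,.108,.117]),('R',[.572,-.021,.117])):
        e=(w[m]-h0)@E.T;b=col[m].max(1)<60
        k=b&(abs(e[:,0])<.02)&(abs(e[:,1])<.05)&(e[:,2]>-.002)&(e[:,2]<.02)
        top=k&(e[:,2]>.005)
        print(n,nm,k.sum(),'ex',np.round(np.percentile(e[top,0],[2,50,98])*1e3,1),'ey',np.round(np.percentile(e[top,1],[1,50,99])*1e3,1),'ez',np.round(np.percentile(e[top,2],[50,90,98])*1e3,1))
        g=(~b)&(abs(e[:,0])<.055)&(abs(e[:,1])<.035);
        z=e[g,2];z=z[(z<-.01)&(z>-.04)];print('  top plane ez',np.round(np.percentile(z,[25,50,75])*1e3,1),'(want -25)')
E
python3 hfit.py
```

```text
top0 L 189 ex [-6.9 -0.7  3.7] ey [-35.3  -1.4  33.7] ez [10.2 12.4 13.8]
  top plane ez [-24.4 -23.4 -22.3] (want -25)
top0 R 190 ex [-6.2 -0.1  4.2] ey [-34.1  -0.3  34.1] ez [ 9.5 11.7 12.6]
  top plane ez [-24.7 -23.6 -22.5] (want -25)
scene0 L 102 ex [-8.8 -3.   3.7] ey [-36.   -5.4  30.8] ez [ 9.9 12.8 14.1]
  top plane ez [-24.1 -23.1 -21.9] (want -25)
scene0 R 121 ex [-7.8 -2.6  3.5] ey [-37.4  -4.9  30.9] ez [ 9.8 12.4 13.3]
  top plane ez [-24.6 -23.6 -22.5] (want -25)
```

Run:
```python
from h import *
go([.516,.101,.19],7.2)
go([.564,.108,.101],7.2)
```

```text
t 7.73 p [0.6757 0.0402 0.7965] tilt [0.481 0.067] yaz 5.57 delta cm [  6.68 -42.79  45.76] turn -1.63 q [-0.217  0.458  0.516  0.194 -0.422  2.002  0.018] F [ 0.45 -0.48 -0.31] w 1.001
t 7.73 p [0.6757 0.0402 0.7965] tilt [0.481 0.067] yaz 5.57 delta cm [  6.71 -42.87  55.9 ] turn -1.63 q [-0.217  0.458  0.516  0.194 -0.422  2.002  0.018] F [ 0.45 -0.48 -0.31] w 1.001
```

Emit:
arm_command(deltas=[{"xyz": [0.3, -1.5, 1.6], "turn": -1, "jaw": 60}, {"xyz": [0.8, -4, 4.3], "turn": -1.6, "jaw": 117}, {"xyz": [1.2, -6.7, 7.2], "turn": -1.6, "jaw": 117}, {"xyz": [1.6, -9.4, 10.1], "turn": -1.6, "jaw": 117}, {"xyz": [2, -12.1, 13], "turn": -1.6, "jaw": 117}])

```text
clock: 8.15
position: [0.6423, 0.0549, 0.6703]
ee_rot: [1.815, 2.076, 0.54]
force: [0.7, -0.2, 0.5]
width: 0.688
```

Emit:
arm_command(deltas=[{"xyz": [0.4, -2.7, 2.9], "turn": 0, "jaw": 117}, {"xyz": [0.8, -5.4, 5.8], "turn": 0, "jaw": 117}, {"xyz": [1.2, -8.1, 8.7], "turn": 0, "jaw": 117}, {"xyz": [1.6, -10.8, 11.6], "turn": 0, "jaw": 117}, {"xyz": [2, -13.5, 14.5], "turn": 0, "jaw": 117}])

```text
clock: 8.57
position: [0.5906, 0.0699, 0.4762]
ee_rot: [1.809, 2.08, 0.541]
force: [1.3, -0.7, -0.2]
width: 0.542
```

Run:
```python
from h import *
go([.516,.101,.19],7.2)
```

```text
t 8.57 p [0.5906 0.0699 0.4762] tilt [0.483 0.067] yaz 8.0 delta cm [  4.13 -20.02  21.6 ] turn 0.8 q [-0.746 -0.07   0.478  1.699  0.109  1.001 -0.157] F [ 1.3  -0.7  -0.23] w 0.542
```

Emit:
arm_command(deltas=[{"xyz": [0.6, -2.7, 2.9], "turn": 0.5, "jaw": 117}, {"xyz": [1.1, -5.4, 5.8], "turn": 0.5, "jaw": 117}, {"xyz": [1.7, -8.1, 8.7], "turn": 0.5, "jaw": 117}, {"xyz": [2.2, -10.8, 11.6], "turn": 0.5, "jaw": 117}, {"xyz": [2.8, -13.5, 14.5], "turn": 0.5, "jaw": 117}])

```text
clock: 8.98
position: [0.538, 0.092, 0.2824]
ee_rot: [1.813, 2.078, 0.544]
force: [1.6, -0.1, 0.2]
width: 0.541
```

Run:
```python
from h import *
go([.516,.101,.19],7.2)
```

```text
t 8.98 p [0.538  0.092  0.2824] tilt [0.483 0.069] yaz 7.75 delta cm [ 1.16 -6.3   7.07] turn 0.55 q [-0.749 -0.036  0.414  2.153  0.212  0.528 -0.352] F [ 1.64 -0.13  0.18] w 0.541
```

Emit:
arm_command(deltas=[{"xyz": [0.4, -2.4, 2.6], "turn": 0.3, "jaw": 117}, {"xyz": [0.8, -4.6, 5.2], "turn": 0.3, "jaw": 117}, {"xyz": [1.1, -6.3, 7], "turn": 0.3, "jaw": 117}, {"xyz": [1.1, -6.3, 7], "turn": 0.3, "jaw": 117}])

```text
clock: 9.32
position: [0.5107, 0.1006, 0.1855]
ee_rot: [1.816, 2.084, 0.535]
force: [-0.1, 0.1, -1.6]
width: 0.544
```

Run:
```python
from h import *
go([.564,.108,.101],7.2)
for n in('wrist','scene'):snap(n,n+'1')
```

```text
t 9.32 p [0.5107 0.1006 0.1855] tilt [0.476 0.067] yaz 7.86 delta cm [-0.01  0.66 10.  ] turn 0.66 q [-0.757  0.078  0.411  2.338  0.292  0.251 -0.484] F [-0.09  0.07 -1.6 ] w 0.544
```

View pics/wrist1.png

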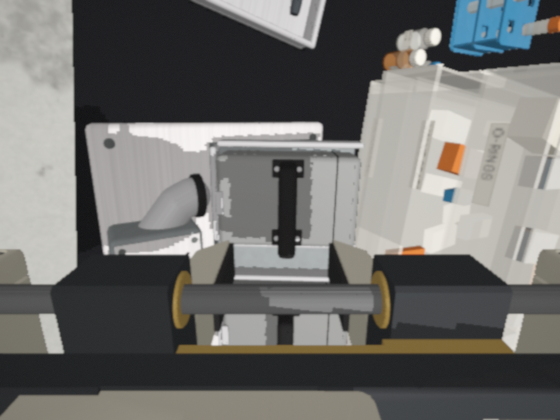

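View pics/scene1.png

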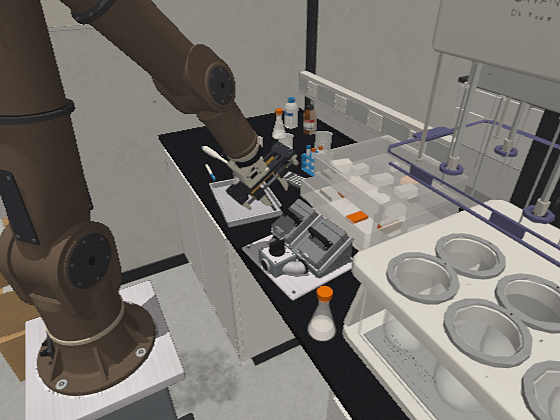

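```bash
cat > ik.py <<'E'
from kin import *
P=[.3009,.5587,.4292,.4030,-.0854,-.0103,-.0015,1.4855,-1,.0007,-.0123]
lo=np.array([-2.62,-.44,-1.27,.08,-1.32,.12,-2.74]);hi=np.array([2.62,2.09,1.32,2.57,4.46,2,2.74])
def ik(pos,M,q0,w=.0):
    def f(q):
        T=fk(q,P);return np.r_[(T[:3,3]-pos)*10,R.from_matrix(M.T@T[:3,:3]).as_rotvec()*3,w*(q-q0)]
    z=least_squares(f,np.clip(q0,lo+.01,hi-.01),bounds=(lo,hi));return z.x,z.fun[:6]
E
python3 - <<'E'
from h import *;from ik import *
o=observe();q=np.array(o['joints']);M=R.from_rotvec(o['ee_rot']).as_matrix();T=fk(q,P);print(T[:3,3]-o['position'],(R.from_matrix(M.T@T[:3,:3])).as_rotvec())
for t in([.540,.104,.143],[.564,.108,.101]):
    x,f=ik(np.array(t),M,q,.01);print(np.round(x,3),np.round(f,4))
d=dict(np.load('pics/wrist1.npz'));w=cloud(d)
for u,v in[(287,200),(287,170),(287,230),(287,250),(270,200),(285,320),(230,250),(340,260)]:print(u,v,np.round(w[v,u],3))
TT=np.linalg.inv(d['cam_to_world']);K=d['camera_matrix']
for p in([.555,.1065,.118],[.571,-.022,.118],list(o['position'])):
    c=TT[:3,:3]@p+TT[:3,3];print(p,K[0,0]*c[0]/-c[2]+K[0,2],K[1,1]*-c[1]/-c[2]+K[1,2])
E
```

```text
[-0.00577203  0.00414895  0.00531323] [ 0.00144964 -0.04155136 -0.01069344]
[-0.77   0.246  0.519  2.336 -0.834  0.12   0.647] [ 0.0001  0.0001  0.0007  0.0013 -0.0001  0.    ]
[-0.689  0.364  0.447  2.29  -1.32   0.12   1.117] [ 0.0092  0.0029  0.0299  0.0635 -0.0048  0.0001]
287 200 [0.547 0.119 0.125]
287 170 [0.545 0.14  0.123]
287 230 [0.551 0.095 0.124]
287 250 [0.552 0.08  0.126]
270 200 [0.553 0.109 0.088]
285 320 [0.564 0.013 0.119]
230 250 [0.483 0.106 0.181]
340 260 [0.522 0.113 0.218]
[0.555, 0.1065, 0.118] 289.73645049475465 213.03718600286177
[0.571, -0.022, 0.118] 286.88646782408966 353.8374982469793
[np.float64(0.5152197945542804), np.float64(0.10092480869236412), np.float64(0.19066974865344144)] 293.0622070181982 262.22767108370266
```

```bash
cat > data2.py <<'E'
from data import D
from scipy.spatial.transform import Rotation as R
D=list(D)
import numpy as np
def add(q,p,rv):D.append((q,p,rv))
add([-1.3,.186,.441,1.117,-.099,1.801,-.259],[.3423,.4166,.5715],[-1.416,-2.798,-.087])
add([-1.081,.139,.622,1.236,-.119,1.75,-.367],[.4531,.2484,.5497],[-2.068,-2.338,-.081])
add([-.323,.422,.596,.775,-.308,1.993,.217],[.6145,-.0085,.5917],[-2.074,-2.327,-.065])
add([-.158,.34,.226,.746,-.139,2.002,.104],[.5879,-.0116,.6313],[2.083,2.332,.119])
add([-.161,.492,.265,.453,-.207,2.002,.065],[.683,.0146,.657],[2.012,2.245,.262])
add([-.184,.565,.641,.13,-.581,2.002,.017],[.7257,.0434,.752],[1.875,2.077,.512])
add([-.217,.458,.516,.194,-.422,2.002,.018],[.6757,.0402,.7965],[1.852,2.052,.548])
add([-.746,-.07,.478,1.699,.109,1.001,-.157],[.5906,.0699,.4762],[1.809,2.08,.541])
add([-.749,-.036,.414,2.153,.212,.528,-.352],[.538,.092,.2824],[1.813,2.078,.544])
E
python3 - <<'E'
from kin import *;from data2 import D
from h import observe
o=observe();D.append((o['joints'],o['position'],o['ee_rot']));print(np.round(o['joints'],4),o['position'])
def f(p):
    P=list(p[:8])+[-1]+list(p[8:11]);r=[];dq=np.r_[0,p[11:16],0]
    for q,x,o in D:
        T=fk(np.array(q)+dq,P);r+=list((T[:3,3]-x)*5)+list((R.from_matrix(T[:3,:3]).inv()*R.from_rotvec(o)).as_rotvec())
    return r
z=least_squares(f,[.3009,.5587,.4292,.403,-.0854,0,0,1.4855,0,0]+[0]*6,loss='soft_l1',f_scale=.005)
print(z.cost,np.round(z.x,4));print(np.abs(np.array(f(z.x)).reshape(-1,6)).max(1).round(4))
E
```

```text
[-0.7566  0.0745  0.4123  2.3293  0.2892  0.2556 -0.4803] [0.51521979 0.10092481 0.19066975]
0.0023095295102397466 [ 3.0760e-01  5.2000e-01  4.3060e-01  3.6860e-01 -6.4700e-02  1.0900e-02
 -1.6000e-03  1.4741e+00 -2.8500e-02 -4.5000e-03 -7.0000e-04  9.8000e-03
  3.5100e-02  5.1700e-02 -1.8000e-02 -5.7300e-02]
[0.0172 0.0179 0.0107 0.0078 0.0053 0.0154 0.0077 0.0178 0.0208 0.0161
 0.033  0.0365 0.0331 0.0328 0.0355]
```

Run:
```python
from kin import *;from data2 import D
import itertools
from h import observe
o=observe();D.append((o['joints'],o['position'],o['ee_rot']))
res=[]
for s in itertools.product((1,-1),repeat=3):
  S=np.array([1,1,s[0],1,s[1],1,s[2]])
  def f(p):
    P=list(p[:8])+[-1]+list(p[8:10])+[p[10]];r=[]
    for q,x,o in D:
        T=fk(np.array(q)*S,P);r+=list((T[:3,3]-x)*5)+list((R.from_matrix(T[:3,:3]).inv()*R.from_rotvec(o)).as_rotvec())
    return r
  z=least_squares(f,[.3009,.5587,.4292,.403,-.0854,0,0,1.4855,0,0,0])
  res.append((z.cost,s,z.x,np.abs(np.array(f(z.x)).reshape(-1,6)).max(1).round(4)))
for r in sorted(res,key=lambda r:r[0])[:2]:print(r[0],r[1],np.round(r[2],4),r[3])
```

```text
0.009675314700664328 (1, 1, 1) [ 0.2922  0.5382  0.4341  0.3788 -0.0805  0.0051 -0.0056  1.4939 -0.0073
 -0.0084  0.    ] [0.0298 0.0238 0.0102 0.0116 0.0111 0.0248 0.0303 0.0175 0.0219 0.0164
 0.0401 0.0387 0.0393 0.0387 0.0392]
1.0681541875822864 (1, 1, -1) [ 0.2931  0.539   0.4348  0.3791 -0.0777  0.0081 -0.0089  1.6842 -0.0066
 -0.0077  0.    ] [0.0408 0.0476 0.094  0.1672 0.1798 0.3273 0.5426 0.6244 0.3987 0.3186
 0.2161 0.217  0.1326 0.5226 0.7792]
```

```bash
cat > poe.py <<'E'
import numpy as np,os
from scipy.spatial.transform import Rotation as R
from scipy.optimize import least_squares
lo=np.array([-2.62,-.44,-1.27,.08,-1.32,.12,-2.74]);hi=np.array([2.62,2.09,1.32,2.57,4.46,2,2.74])
AX=[np.array([0,0,-1.]),np.array([0,1.,0])]
def fk(q,x):
    # chain of joints with small fixed transform errors (3 trans, 2 rot used as rotvec) 
    x=np.asarray(x).reshape(8,6);Rm=np.eye(3);p=np.zeros(3)
    for i in range(8):
        p=p+Rm@x[i,:3];Rm=Rm@R.from_rotvec(x[i,3:]).as_matrix()
        if i<7: Rm=Rm@R.from_rotvec(AX[i%2]*q[i]).as_matrix()
    return p,Rm
X0=np.zeros((8,6));X0[0,5]=-.085;X0[1,2]=.30;X0[3,2]=.5587;X0[5,2]=.4292;X0[7,2]=.403;X0[7,5]=1.4855
def fit(D):
    def f(x):
        r=[]
        for q,p,o in D:
            pp,M=fk(q,x);r+=list((pp-p)*10)+list(R.from_matrix(M.T@R.from_rotvec(o).as_matrix()).as_rotvec()*3)
        return np.r_[r,.02*(x-X0.ravel())]
    z=least_squares(f,X0.ravel());return z.x,np.abs(f(z.x)[:6*len(D)].reshape(-1,6)).max(1)
def ik(pos,M,q0,x,w=.01):
    def f(q):
        p,T=fk(q,x);return np.r_[(p-pos)*10,R.from_matrix(M.T@T).as_rotvec()*3,w*(q-q0)]
    z=least_squares(f,np.clip(q0,lo+.005,hi-.005),bounds=(lo,hi));return z.x,z.fun[:6]
E
python3 - <<'E'
from poe import *;from data2 import D
from h import observe
o=observe();D.append((np.array(o['joints']),o['position'],o['ee_rot']))
x,r=fit(D);np.save('x.npy',x);print(r.round(4));print(x.reshape(8,6).round(3))
M=R.from_rotvec(o['ee_rot']).as_matrix();q=np.array(o['joints'])
for t in([.540,.104,.143],[.564,.108,.101]):
    for q5 in(.29,.8,1.5,2.5,-.8):
        q0=q.copy();q0[4]=q5;s,f=ik(np.array(t),M,q0,x,.005);print(t,np.round(s,3),np.round(f,4))
E
```

```text
[0.0011 0.0007 0.0012 0.0004 0.0005 0.002  0.002  0.0012 0.0014 0.0028
 0.0008 0.0016 0.0021 0.0045 0.0023]
[[-0.000e+00  0.000e+00 -1.400e-02  0.000e+00 -0.000e+00 -4.300e-02]
 [ 1.000e-03 -1.800e-02  2.860e-01 -0.000e+00 -0.000e+00  4.200e-02]
 [ 0.000e+00 -1.800e-02 -1.000e-03  0.000e+00 -0.000e+00  0.000e+00]
 [-0.000e+00 -9.000e-03  5.580e-01 -0.000e+00  0.000e+00  0.000e+00]
 [-0.000e+00 -9.000e-03 -1.000e-03 -1.000e-03  0.000e+00 -0.000e+00]
 [ 1.000e-03  0.000e+00  4.280e-01  1.000e-03 -1.000e-03 -0.000e+00]
 [ 1.000e-03  0.000e+00 -1.600e-02 -0.000e+00 -1.000e-03  4.200e-02]
 [-0.000e+00 -0.000e+00  3.870e-01  2.000e-03  0.000e+00  1.528e+00]]
[0.54, 0.104, 0.143] [-0.539  0.214  0.209  2.326  0.476  0.12  -0.671] [ 0.      0.      0.0001  0.0001 -0.     -0.    ]
[0.54, 0.104, 0.143] [-0.538  0.214  0.208  2.326  0.477  0.12  -0.672] [-0.  0.  0.  0. -0. -0.]
[0.54, 0.104, 0.143] [-0.434  0.215  0.084  2.318  0.664  0.14  -0.858] [-0.  0. -0. -0. -0. -0.]
[0.54, 0.104, 0.143] [-0.276  0.222 -0.099  2.306  0.853  0.175 -1.045] [-0.      0.     -0.     -0.0001 -0.     -0.    ]
[0.54, 0.104, 0.143] [-0.917  0.243  0.677  2.353 -0.72   0.12   0.538] [ 0.      0.      0.0001  0.0002 -0.      0.    ]
[0.564, 0.108, 0.101] [-0.311  0.336 -0.05   2.3    1.531  0.12  -1.719] [ 0.0001  0.      0.0002  0.0003 -0.     -0.    ]
[0.564, 0.108, 0.101] [-0.311  0.336 -0.05   2.3    1.531  0.12  -1.72 ] [ 0.      0.      0.0001  0.0003 -0.     -0.    ]
[0.564, 0.108, 0.101] [-0.311  0.336 -0.05   2.3    1.532  0.12  -1.72 ] [ 0.      0.      0.0001  0.0002 -0.     -0.    ]
[0.564, 0.108, 0.101] [-0.311  0.336 -0.05   2.3    1.533  0.12  -1.721] [ 0.  0.  0.  0. -0. -0.]
[0.564, 0.108, 0.101] [-0.782  0.364  0.56   2.312 -1.32   0.12   1.124] [ 0.0109  0.0034  0.0327  0.0685 -0.0058 -0.    ]
```

Run:
```python
from h import *
go([.563,.108,.102],7.5)
```

```text
t 9.42 p [0.5152 0.1009 0.1907] tilt [0.482 0.069] yaz 7.64 delta cm [ 0.02 -0.1  10.1 ] turn 0.14 q [-0.757  0.074  0.412  2.329  0.289  0.256 -0.48 ] F [ 0.02 -0.03  0.24] w 0.54
```

Emit:
arm_command(deltas=[{"xyz": [0, 0, 1], "turn": 0, "jaw": 117}, {"xyz": [0, 0, 2], "turn": 0, "jaw": 117}, {"xyz": [0, 0, 3], "turn": 0, "jaw": 117}, {"xyz": [0, -0.1, 4], "turn": 0, "jaw": 117}, {"xyz": [0, -0.1, 5], "turn": 0, "jaw": 117}])

```text
clock: 9.83
position: [0.5406, 0.1054, 0.149]
ee_rot: [1.812, 2.077, 0.548]
force: [-0.4, -0.0, 0.3]
width: 0.54
```

Run:
```python
from h import *
go([.563,.108,.102],7.5)
```

```text
t 9.83 p [0.5406 0.1054 0.149 ] tilt [0.485 0.071] yaz 7.74 delta cm [-0.07 -0.34  5.2 ] turn 0.24 q [-0.642  0.205  0.329  2.328  0.236  0.119 -0.427] F [-0.43 -0.03  0.26] w 0.54
```

Emit:
arm_command(deltas=[{"xyz": [0, -0.1, 0.6], "turn": 0, "jaw": 117}, {"xyz": [0, -0.1, 1.2], "turn": 0, "jaw": 117}, {"xyz": [0, -0.2, 1.8], "turn": 0, "jaw": 117}, {"xyz": [0, -0.3, 2.4], "turn": 0, "jaw": 117}, {"xyz": [0, -0.3, 3], "turn": 0, "jaw": 117}])

```text
clock: 10.25
position: [0.5557, 0.1077, 0.1247]
ee_rot: [1.807, 2.073, 0.555]
force: [0.5, -1.0, -0.3]
width: 0.541
```

Run:
```python
from h import *
go([.563,.108,.102],7.5)
```

```text
t 10.25 p [0.5557 0.1077 0.1247] tilt [0.491 0.072] yaz 7.78 delta cm [-0.08 -0.5   2.33] turn 0.28 q [-0.321  0.277 -0.038  2.305  1.159  0.125 -1.344] F [ 0.52 -1.03 -0.34] w 0.541
```

Emit:
arm_command(deltas=[{"xyz": [0, -0.2, 0.6], "turn": 0, "jaw": 117}, {"xyz": [0, -0.4, 1.2], "turn": 0, "jaw": 117}, {"xyz": [0, -0.4, 1.8], "turn": 0, "jaw": 117}, {"xyz": [0, -0.4, 2.3], "turn": 0, "jaw": 117}, {"xyz": [0, -0.4, 2.3], "turn": 0, "jaw": 117}])

```text
clock: 10.67
position: [0.5668, 0.1093, 0.1052]
ee_rot: [1.802, 2.069, 0.559]
force: [-0.2, -0.2, 0.4]
width: 0.54
```

Run:
```python
from h import *
go([.563,.108,.102],7.5)
for n in('wrist','scene'):snap(n,n+'2')
d=dict(np.load('pics/scene2.npz'));cv2.imwrite('pics/s2z.png',cv2.resize(d['frame'][150:330,190:380,::-1],None,fx=3,fy=3,interpolation=cv2.INTER_CUBIC))
```

```text
t 10.67 p [0.5668 0.1093 0.1052] tilt [0.497 0.071] yaz 7.85 delta cm [-0.07 -0.5   0.08] turn 0.35 q [-0.276  0.333 -0.089  2.3    1.627  0.134 -1.806] F [-0.23 -0.18  0.43] w 0.54
```

View pics/wrist2.png

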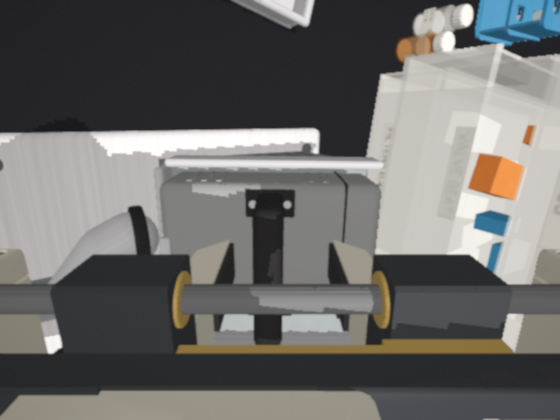

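View pics/s2z.png

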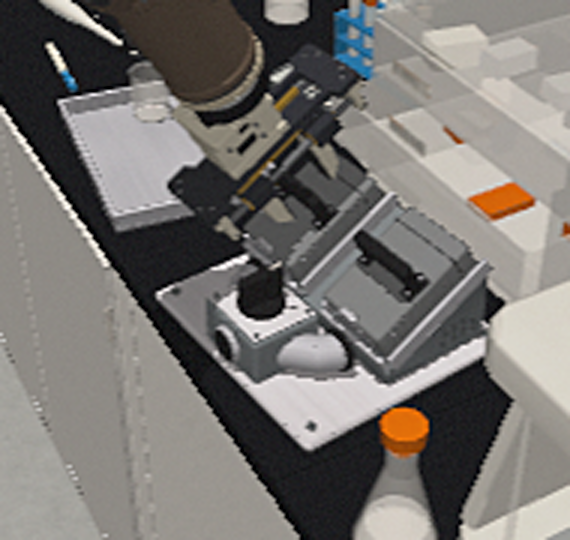

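Emit:
arm_command(deltas=[{"xyz": [0, -0.4, 0.1], "turn": 0, "jaw": 150}, {"xyz": [0, -0.6, 0.1], "turn": 0, "jaw": 190}, {"xyz": [0, -0.6, 0.1], "turn": 0, "jaw": 230}, {"xyz": [0, -0.6, 0.1], "turn": 0, "jaw": 255}, {"xyz": [0, -0.6, 0.1], "turn": 0, "jaw": 255}], force=40)

```text
clock: 11.18
position: [0.5613, 0.1085, 0.1015]
ee_rot: [1.803, 2.07, 0.559]
force: [-0.2, -0.1, 0.2]
width: 0.227
```

Run:
```python
from h import *
go([.563,.108,.102],7.5)
```

```text
t 11.18 p [0.5613 0.1085 0.1015] tilt [0.496 0.072] yaz 7.82 delta cm [-0.07  0.16  0.04] turn 0.32 q [-0.241  0.336 -0.134  2.312  1.707  0.152 -1.887] F [-0.22 -0.07  0.22] w 0.227
```

Emit:
arm_command(deltas=[{"xyz": [0, 0, 0], "turn": 0, "jaw": 255}, {"xyz": [0, 0, 0], "turn": 0, "jaw": 255}, {"xyz": [0, 0, 0], "turn": 0, "jaw": 255}])

```text
clock: 11.43
position: [0.5614, 0.1084, 0.1017]
ee_rot: [1.803, 2.07, 0.559]
force: [-1.6, -1.0, 2.8]
width: 0.147
```

Run:
```python
from h import *
go([.563,.108,.102],7.5)
```

```text
t 11.43 p [0.5614 0.1084 0.1017] tilt [0.496 0.071] yaz 7.82 delta cm [-0.06  0.15  0.05] turn 0.32 q [-0.242  0.336 -0.133  2.312  1.706  0.151 -1.887] F [-1.56 -1.01  2.8 ] w 0.147
```

Emit:
arm_command(deltas=[{"xyz": [0, 0, -0.3], "turn": 0, "jaw": 255}, {"xyz": [0, 0, -0.8], "turn": 0, "jaw": 255}, {"xyz": [0, 0, -1.5], "turn": 0, "jaw": 255}, {"xyz": [0, 0, -2.5], "turn": 0, "jaw": 255}, {"xyz": [0, 0, -3.5], "turn": 0, "jaw": 255}])

```text
clock: 11.85
position: [0.5427, 0.1058, 0.131]
ee_rot: [1.804, 2.072, 0.556]
force: [-0.0, -0.1, -5.7]
width: 0.15
```

Emit:
arm_command(deltas=[{"xyz": [0, 0, -1.5], "turn": 0, "jaw": 255}, {"xyz": [0, 0, -3.5], "turn": 0, "jaw": 255}, {"xyz": [0, 0, -5.5], "turn": 0, "jaw": 255}, {"xyz": [0, 0, -7.5], "turn": 0, "jaw": 255}, {"xyz": [0, 0, -9], "turn": 0, "jaw": 255}])

```text
clock: 12.27
position: [0.4963, 0.0991, 0.2088]
ee_rot: [1.805, 2.074, 0.553]
force: [0.1, -0.5, -4.6]
width: 0.153
```

Run:
```python
from h import *
go([.563,.108,.25],7.5);print(observe()['ft_torque'])
for n in('scene','wrist'):snap(n,n+'3')
o=st()
```

```text
t 12.27 p [0.4963 0.0991 0.2088] tilt [0.491 0.071] yaz 7.89 delta cm [-0.03  7.89 -0.24] turn 0.39 q [ 0.078  0.057 -0.481  2.292  0.485  0.328 -0.681] F [ 0.1  -0.53 -4.63] w 0.153
[-0.25269647  1.15034348  0.05421326]
{'clock': 12.3667, 'joints': [0.077, 0.0554, -0.4793, 2.2917, 0.4896, 0.3268, -0.6858], 'dq': [-0.0422, 0.0511, 0.0506, 0.0112, 0.1463, -0.0425, -0.1482], 'joint_efforts': [0.9676, -35.046, -1.5559, -30.2506, -1.3616, -2.498, 2.286], 'position': [0.4975, 0.0988, 0.21], 'ee_rot': [1.8042, 2.0701, 0.5558], 'force': [0.6557, -0.6857, -4.7432], 'ft_torque': [-0.2187, 1.1735, -0.0313], 'width': 0.149}
[[-0.137  0.858  0.495]
 [ 0.991  0.118  0.07 ]
 [ 0.002  0.499 -0.866]]
```

View pics/scene3.png

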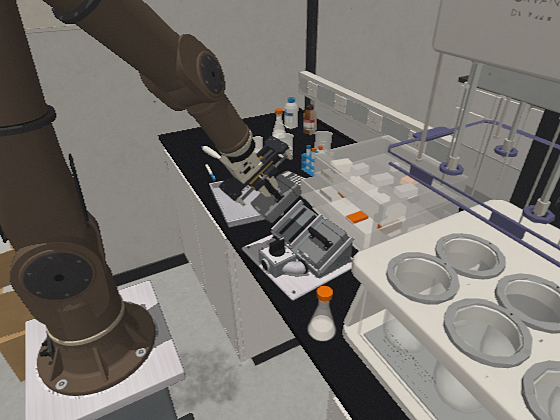

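View pics/wrist3.png

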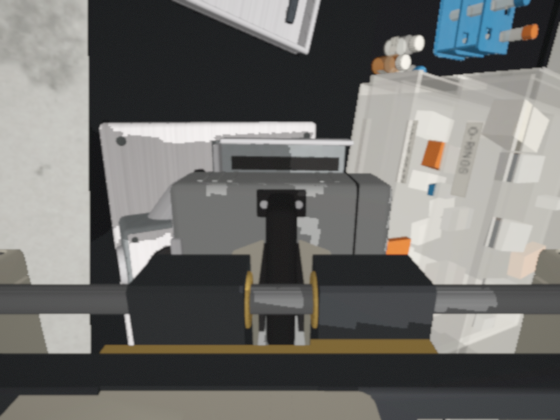

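Emit:
arm_command(deltas=[{"xyz": [0, -0.8, -1.8], "turn": 0, "jaw": 255}, {"xyz": [0, -2, -4.5], "turn": 0, "jaw": 255}, {"xyz": [0, -3.5, -7.5], "turn": 0, "jaw": 255}, {"xyz": [0, -5.5, -9], "turn": 0, "jaw": 255}, {"xyz": [0, -8.5, -9], "turn": 0, "jaw": 255}], force=50)

```text
clock: 12.78
position: [0.3811, 0.0826, 0.2479]
ee_rot: [1.803, 2.066, 0.561]
force: [0.2, 1.4, -5.0]
width: 0.149
```

Run:
```python
from h import *
go([.42,.09,.27],7.5)
```

```text
t 12.78 p [0.3811 0.0826 0.2479] tilt [0.499 0.071] yaz 7.73 delta cm [0.21 4.53 0.09] turn 0.23 q [ 0.072 -0.261 -0.447  2.421  0.032  0.444 -0.281] F [ 0.23  1.36 -5.03] w 0.149
```

Emit:
arm_command(deltas=[{"xyz": [0, -3, 0], "turn": 0, "jaw": 255}, {"xyz": [0, -6, 0], "turn": 0, "jaw": 255}, {"xyz": [0, -9, 0], "turn": 0, "jaw": 255}, {"xyz": [0, -13, 0], "turn": 0, "jaw": 255}, {"xyz": [0, -18, 0], "turn": 0, "jaw": 255}])

```text
clock: 13.2
position: [0.2922, 0.0753, 0.2089]
ee_rot: [1.819, 2.08, 0.525]
force: [-1.4, -1.4, -5.8]
width: 0.147
```

Run:
```python
from h import *
go([.42,.09,.27],7.5)
```

```text
t 13.2 p [0.2922 0.0753 0.2089] tilt [0.474 0.06 ] yaz 7.71 delta cm [-0.26 14.22  0.78] turn 0.21 q [ 0.325 -0.438 -0.638  2.57  -0.362  0.458  0.09 ] F [-1.4  -1.41 -5.81] w 0.147
```

Emit:
arm_command(deltas=[{"xyz": [0, -4, 0], "turn": 0, "jaw": 255}, {"xyz": [0, -8, 0], "turn": 0, "jaw": 255}, {"xyz": [0, -13, 0], "turn": 0, "jaw": 255}, {"xyz": [0, -19, 0], "turn": 0, "jaw": 255}, {"xyz": [0, -26, 0], "turn": 0, "jaw": 255}])

```text
clock: 13.62
position: [0.2435, 0.1095, 0.2078]
ee_rot: [1.837, 2.086, 0.471]
force: [-0.9, 0.4, -5.8]
width: 0.142
```

Run:
```python
from h import *
go([.42,.09,.27],7.5)
```

```text
t 13.62 p [0.2435 0.1095 0.2078] tilt [0.446 0.034] yaz 7.59 delta cm [-4.21 18.2   2.25] turn 0.09 q [-0.316 -0.436 -0.538  2.57   0.172  0.619 -0.846] F [-0.95  0.42 -5.76] w 0.142
```

Run:
```python
from h import *
go([.52,.05,.36],7.5)
```

```text
t 13.62 p [0.2435 0.1095 0.2078] tilt [0.446 0.034] yaz 7.59 delta cm [-9.59 30.62 -1.48] turn 0.09 q [-0.316 -0.436 -0.538  2.57   0.172  0.619 -0.846] F [-0.95  0.42 -5.76] w 0.142
```

Emit:
arm_command(deltas=[{"xyz": [-0.5, 2, -0.3], "turn": 0, "jaw": 255}, {"xyz": [-1.4, 5, -0.5], "turn": 0, "jaw": 255}, {"xyz": [-2.5, 8.7, -0.5], "turn": -4, "jaw": 255}, {"xyz": [-3.7, 12.4, -0.7], "turn": -10, "jaw": 255}, {"xyz": [-4.9, 16.1, -0.9], "turn": -16, "jaw": 255}])

```text
clock: 14.03
position: [0.3895, 0.0779, 0.2881]
ee_rot: [1.506, 2.298, 0.391]
force: [0.1, 1.4, -5.1]
width: 0.149
```

```bash
cat >> h.py <<'E'
def pitch():
    o=observe();M=R.from_rotvec(o['ee_rot']).as_matrix()
    print('own x elev',round(np.degrees(np.arcsin(M[2,1])),1),'roll',round(np.degrees(np.arcsin(M[2,0])),1),'F',np.round(o['force'],2),'tau tool',np.round(M.T@np.array(o['ft_torque']),3))
E
python3 - <<'E'
from h import *
go([.52,.05,.36],7.5);pitch()
E
```

```text
t 14.03 p [0.3895 0.0779 0.2881] tilt [0.445 0.031] yaz 25.59 delta cm [-8.38 12.61 -0.73] turn 18.09 q [-0.417 -0.275 -0.072  2.304  0.255  0.702 -0.241] F [ 0.07  1.35 -5.08] w 0.149
own x elev 24.8 roll -8.5 F [ 0.07  1.35 -5.08] tau tool [1.    0.521 0.013]
```

Emit:
arm_command(deltas=[{"xyz": [-2.1, 3.1, -0.2], "turn": -7, "jaw": 255}, {"xyz": [-4.2, 6.3, -0.4], "turn": -14, "jaw": 255}, {"xyz": [-6.3, 9.4, -0.6], "turn": -21, "jaw": 255}, {"xyz": [-8, 12, -0.7], "turn": -28, "jaw": 255}, {"xyz": [-8.4, 12.6, -0.7], "turn": -35, "jaw": 255}])

```text
clock: 14.45
position: [0.525, 0.048, 0.3611]
ee_rot: [0.757, 2.588, 0.216]
force: [1.4, -0.0, -4.0]
width: 0.149
```

Emit:
arm_command(deltas=[{"xyz": [0, 0, 0], "turn": -7, "jaw": 255}, {"xyz": [0, 0, 0], "turn": -14, "jaw": 255}, {"xyz": [0, 0, 0], "turn": -21, "jaw": 255}, {"xyz": [0, 0, 0], "turn": -28, "jaw": 255}, {"xyz": [0, 0, 0], "turn": -35, "jaw": 255}])

```text
clock: 14.87
position: [0.5248, 0.0471, 0.3588]
ee_rot: [-0.062, 2.68, 0.018]
force: [-0.4, -0.9, -4.8]
width: 0.147
```

Run:
```python
from h import *
go([.52,.05,.36],7.5);pitch()
```

```text
t 14.87 p [0.5248 0.0471 0.3588] tilt [0.445 0.023] yaz 92.71 delta cm [ 0.36  0.31 -0.31] turn 85.21 q [-0.605 -0.116  0.316  2.002  0.191  0.807  1.233] F [-0.38 -0.88 -4.82] w 0.147
own x elev 0.2 roll -26.4 F [-0.38 -0.88 -4.82] tau tool [-0.062  1.136  0.021]
```

Emit:
arm_command(deltas=[{"xyz": [0, 0, 0], "turn": -7, "jaw": 255}, {"xyz": [0, 0, 0], "turn": -14, "jaw": 255}, {"xyz": [0, 0, 0], "turn": -21, "jaw": 255}, {"xyz": [0, 0, 0], "turn": -28, "jaw": 255}, {"xyz": [0, 0, 0], "turn": -36, "jaw": 255}])

```text
clock: 15.28
position: [0.5244, 0.0462, 0.3567]
ee_rot: [-0.88, 2.549, -0.179]
force: [-1.4, -0.1, -6.3]
width: 0.148
```

Emit:
arm_command(deltas=[{"xyz": [0, 0, 0], "turn": -1, "jaw": 255}, {"xyz": [0, 0, 0], "turn": -1, "jaw": 255}, {"xyz": [0, 0, 0], "turn": -1, "jaw": 255}, {"xyz": [0, 0, 0], "turn": -1, "jaw": 255}, {"xyz": [0, 0, 0], "turn": -1, "jaw": 255}])

```text
clock: 15.7
position: [0.5244, 0.046, 0.3564]
ee_rot: [-0.9, 2.543, -0.184]
force: [-0.2, -0.4, -5.2]
width: 0.147
```

Run:
```python
from h import *
go([.52,.05,.36],7.5);pitch()
snap('scene','scene4')
```

```text
t 15.7 p [0.5244 0.046  0.3564] tilt [0.442 0.019] yaz 126.05 delta cm [-0.07  0.47 -0.51] turn -61.45 q [-0.677 -0.121  0.379  2.008  0.212  0.81   1.848] F [-0.24 -0.38 -5.19] w 0.147
own x elev -15.3 roll -20.8 F [-0.24 -0.38 -5.19] tau tool [-0.652  0.86  -0.011]
```

View pics/scene4.png

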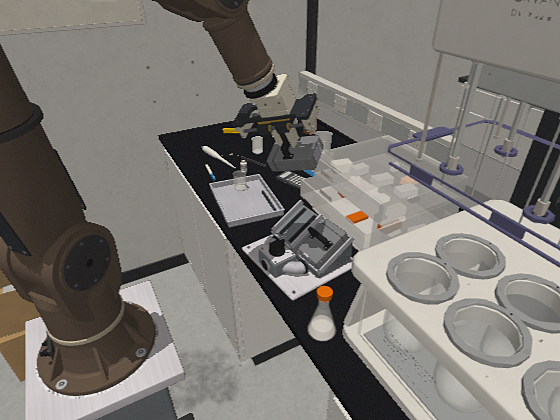

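Emit:
arm_command(deltas=[{"xyz": [0, 0, 0], "turn": 7, "jaw": 255}, {"xyz": [0, 0, 0], "turn": 14, "jaw": 255}, {"xyz": [0, 0, 0], "turn": 21, "jaw": 255}, {"xyz": [0, 0, 0], "turn": 28, "jaw": 255}, {"xyz": [0, 0, 0], "turn": 35, "jaw": 255}])

```text
clock: 16.17
position: [0.5245, 0.0457, 0.3566]
ee_rot: [-0.084, 2.682, 0.007]
force: [0.3, -0.4, -5.7]
width: 0.15
```

Emit:
arm_command(deltas=[{"xyz": [0, 0, 0], "turn": 7, "jaw": 255}, {"xyz": [0, 0, 0], "turn": 14, "jaw": 255}, {"xyz": [0, 0, 0], "turn": 21, "jaw": 255}, {"xyz": [0, 0, 0], "turn": 28, "jaw": 255}, {"xyz": [0, 0, 0], "turn": 34, "jaw": 255}])

```text
clock: 16.58
position: [0.5246, 0.0455, 0.3567]
ee_rot: [0.718, 2.601, 0.193]
force: [0.6, 0.5, -5.6]
width: 0.15
```

Run:
```python
from h import *
go([.52,.05,.36],7.5);pitch()
```

```text
t 16.58 p [0.5246 0.0455 0.3567] tilt [0.442 0.018] yaz 61.93 delta cm [ 0.46  0.26 -0.49] turn 54.43 q [-0.539 -0.106  0.258  2.     0.182  0.804  0.658] F [ 0.55  0.51 -5.55] w 0.15
own x elev 14.0 roll -21.7 F [ 0.55  0.51 -5.55] tau tool [ 0.609  0.96  -0.055]
```

Hold a bit, then rock back to rear-down.

Emit:
arm_command(deltas=[{"xyz": [0, 0, 0], "turn": 3, "jaw": 255}, {"xyz": [0, 0, 0], "turn": 3, "jaw": 255}, {"xyz": [0, 0, 0], "turn": 3, "jaw": 255}, {"xyz": [0, 0, 0], "turn": 3, "jaw": 255}, {"xyz": [0, 0, 0], "turn": 3, "jaw": 255}])

```text
clock: 17.0
position: [0.5246, 0.0455, 0.3567]
ee_rot: [0.785, 2.584, 0.208]
force: [0.2, -0.1, -4.3]
width: 0.151
```

Run:
```python
from h import *
pitch()
```

```text
own x elev 15.2 roll -20.9 F [ 0.2  -0.1  -4.26] tau tool [ 0.486  0.862 -0.031]
```

Emit:
arm_command(deltas=[{"xyz": [0, 0, 0], "turn": -7, "jaw": 255}, {"xyz": [0, 0, 0], "turn": -14, "jaw": 255}, {"xyz": [0, 0, 0], "turn": -21, "jaw": 255}, {"xyz": [0, 0, 0], "turn": -28, "jaw": 255}, {"xyz": [0, 0, 0], "turn": -35, "jaw": 255}])

```text
clock: 17.42
position: [0.5246, 0.0455, 0.3567]
ee_rot: [-0.037, 2.683, 0.017]
force: [-0.6, 0.3, -5.5]
width: 0.146
```

Emit:
arm_command(deltas=[{"xyz": [0, 0, 0], "turn": -7, "jaw": 255}, {"xyz": [0, 0, 0], "turn": -14, "jaw": 255}, {"xyz": [0, 0, 0], "turn": -21, "jaw": 255}, {"xyz": [0, 0, 0], "turn": -28, "jaw": 255}, {"xyz": [0, 0, 0], "turn": -34, "jaw": 255}])

```text
clock: 17.83
position: [0.5246, 0.0455, 0.3568]
ee_rot: [-0.833, 2.563, -0.169]
force: [0.5, -0.9, -4.9]
width: 0.149
```

Emit:
arm_command(deltas=[{"xyz": [0, 0, 0], "turn": -1, "jaw": 255}, {"xyz": [0, 0, 0], "turn": -1, "jaw": 255}, {"xyz": [0, 0, 0], "turn": -1, "jaw": 255}, {"xyz": [0, 0, 0], "turn": -1, "jaw": 255}, {"xyz": [0, 0, 0], "turn": -1, "jaw": 255}])

```text
clock: 18.25
position: [0.5246, 0.0455, 0.3568]
ee_rot: [-0.854, 2.557, -0.174]
force: [1.0, -0.9, -7.0]
width: 0.149
```

Run:
```python
from h import *
go([.52,.05,.36],7.5);pitch()
```

```text
t 18.25 p [0.5246 0.0455 0.3568] tilt [0.443 0.018] yaz 124.06 delta cm [-0.06  0.53 -0.49] turn -63.44 q [-0.67  -0.121  0.373  2.007  0.211  0.81   1.814] F [ 0.97 -0.94 -6.98] w 0.149
own x elev -14.5 roll -21.4 F [ 0.97 -0.94 -6.98] tau tool [-0.566  0.871  0.007]
```

Run:
```python
from h import *
go([.56,.28,.70],7.2)
```

```text
t 18.25 p [0.5246 0.0455 0.3568] tilt [0.443 0.018] yaz 124.06 delta cm [-29.06   8.27 -28.77] turn -63.14 q [-0.67  -0.121  0.373  2.007  0.211  0.81   1.814] F [ 0.97 -0.94 -6.98] w 0.149
```

Emit:
arm_command(deltas=[{"xyz": [-1.5, 0.4, -1.5], "turn": 7, "jaw": 255}, {"xyz": [-4, 1.1, -4], "turn": 14, "jaw": 255}, {"xyz": [-6.7, 1.9, -6.6], "turn": 21, "jaw": 255}, {"xyz": [-9.4, 2.7, -9.3], "turn": 28, "jaw": 255}, {"xyz": [-12.1, 3.4, -12], "turn": 35, "jaw": 255}])

```text
clock: 18.67
position: [0.5391, 0.1438, 0.5014]
ee_rot: [-0.035, 2.683, 0.018]
force: [1.2, 0.7, -5.2]
width: 0.147
```

Run:
```python
from h import *
go([.56,.28,.70],7.2)
```

```text
t 18.67 p [0.5391 0.1438 0.5014] tilt [0.442 0.019] yaz 91.6 delta cm [-10.96  13.7  -16.63] turn 84.4 q [-0.69  -0.072  0.189  1.629  0.228  1.175  1.054] F [ 1.24  0.66 -5.16] w 0.147
```

Emit:
arm_command(deltas=[{"xyz": [-1.7, 2.1, -2.5], "turn": 7, "jaw": 255}, {"xyz": [-3.4, 4.2, -5], "turn": 14, "jaw": 255}, {"xyz": [-5.1, 6.3, -7.5], "turn": 21, "jaw": 255}, {"xyz": [-6.8, 8.4, -10], "turn": 28, "jaw": 255}, {"xyz": [-8.5, 10.5, -12.5], "turn": 35, "jaw": 255}])

```text
clock: 19.08
position: [0.557, 0.2492, 0.6534]
ee_rot: [0.788, 2.584, 0.21]
force: [1.4, 0.9, -3.9]
width: 0.145
```

Run:
```python
from h import *
go([.56,.28,.70],7.2)
```

```text
t 19.08 p [0.557  0.2492 0.6534] tilt [0.443 0.019] yaz 59.02 delta cm [-0.16  3.92 -3.99] turn 51.82 q [-0.776  0.104  0.13   1.088  0.241  1.565  0.376] F [ 1.36  0.87 -3.89] w 0.145
```

Emit:
arm_command(deltas=[{"xyz": [-1.5, 2.5, -2], "turn": 7, "jaw": 255}, {"xyz": [-3, 5, -5], "turn": 14, "jaw": 255}, {"xyz": [-5, 8, -8], "turn": 21, "jaw": 255}, {"xyz": [-7, 11, -11], "turn": 28, "jaw": 255}, {"xyz": [-9, 14, -13], "turn": 35, "jaw": 255}])

```text
clock: 19.5
position: [0.6075, 0.2789, 0.7626]
ee_rot: [1.361, 2.385, 0.36]
force: [2.2, -4.3, -5.4]
width: 0.149
```

Run:
```python
from h import *
go([.56,.28,.70],7.2)
```

```text
t 19.5 p [0.6075 0.2789 0.7626] tilt [0.437 0.038] yaz 33.04 delta cm [ 3.5  -6.07  3.56] turn 25.84 q [-0.794  0.419  0.553  0.371 -0.118  1.958  0.134] F [ 2.21 -4.34 -5.44] w 0.149
```

Emit:
arm_command(deltas=[{"xyz": [0, 3, -2], "turn": 5, "jaw": 255}, {"xyz": [0, 7, -5], "turn": 11, "jaw": 255}, {"xyz": [0, 12, -9], "turn": 17, "jaw": 255}, {"xyz": [0, 17, -14], "turn": 22, "jaw": 255}, {"xyz": [0, 22, -19], "turn": 26, "jaw": 255}])

```text
clock: 19.92
position: [0.6583, 0.3157, 0.7689]
ee_rot: [1.859, 2.023, 0.577]
force: [-0.7, -1.1, -4.1]
width: 0.147
```

Run:
```python
from h import *
go([.56,.28,.70],7.2)
```

```text
t 19.92 p [0.6583 0.3157 0.7689] tilt [0.501 0.071] yaz 4.33 delta cm [ -2.84 -12.17   0.76] turn -2.87 q [-0.679  0.575  0.671  0.083 -0.354  2.002 -0.348] F [-0.71 -1.05 -4.14] w 0.147
```

Run:
```python
from h import *
go([.512,.101,.188],7.6)
```

```text
t 19.92 p [0.6583 0.3157 0.7689] tilt [0.501 0.071] yaz 4.33 delta cm [-21.66 -43.35  41.24] turn -3.27 q [-0.679  0.575  0.671  0.083 -0.354  2.002 -0.348] F [-0.71 -1.05 -4.14] w 0.147
```

Emit:
arm_command(deltas=[{"xyz": [-0.5, -1.1, 1], "turn": -1, "jaw": 255}, {"xyz": [-1.6, -3.2, 3], "turn": -2, "jaw": 255}, {"xyz": [-2.9, -5.8, 5.5], "turn": -3, "jaw": 255}, {"xyz": [-4.3, -8.5, 8.1], "turn": -3.3, "jaw": 255}, {"xyz": [-5.6, -11.2, 10.7], "turn": -3.3, "jaw": 255}])

```text
clock: 20.33
position: [0.6346, 0.2811, 0.674]
ee_rot: [1.793, 2.067, 0.564]
force: [0.9, -0.0, -3.4]
width: 0.144
```

Emit:
arm_command(deltas=[{"xyz": [-1.4, -2.7, 2.6], "turn": 0, "jaw": 255}, {"xyz": [-2.7, -5.4, 5.2], "turn": 0, "jaw": 255}, {"xyz": [-4, -8.1, 7.8], "turn": 0, "jaw": 255}, {"xyz": [-5.4, -10.8, 10.3], "turn": 0, "jaw": 255}, {"xyz": [-6.7, -13.5, 12.9], "turn": 0, "jaw": 255}])

```text
clock: 20.75
position: [0.5929, 0.207, 0.4926]
ee_rot: [1.793, 2.068, 0.566]
force: [1.7, -0.7, -5.2]
width: 0.151
```

Run:
```python
from h import *
go([.512,.101,.188],7.6)
```

```text
t 20.75 p [0.5929 0.207  0.4926] tilt [0.503 0.073] yaz 8.12 delta cm [ -9.37 -23.67  21.39] turn 0.52 q [-1.328 -0.03   0.789  1.633  0.251  1.043 -0.465] F [ 1.65 -0.71 -5.18] w 0.151
```

Emit:
arm_command(deltas=[{"xyz": [-1.4, -2.8, 2.5], "turn": 0.3, "jaw": 255}, {"xyz": [-2.8, -5.6, 5], "turn": 0.3, "jaw": 255}, {"xyz": [-4.2, -8.4, 7.5], "turn": 0.3, "jaw": 255}, {"xyz": [-5.3, -11.2, 10], "turn": 0.3, "jaw": 255}, {"xyz": [-6.4, -14, 12.5], "turn": 0.3, "jaw": 255}])

```text
clock: 21.17
position: [0.5446, 0.1349, 0.3125]
ee_rot: [1.802, 2.063, 0.57]
force: [0.9, -0.0, -6.9]
width: 0.144
```

Run:
```python
from h import *
go([.512,.101,.188],7.6)
```

```text
t 21.17 p [0.5446 0.1349 0.3125] tilt [0.503 0.074] yaz 7.63 delta cm [-2.99 -9.5   8.82] turn 0.03 q [-1.269 -0.1    0.797  2.114  0.399  0.618 -0.592] F [ 0.87 -0.05 -6.89] w 0.144
```

Emit:
arm_command(deltas=[{"xyz": [-0.9, -2.6, 2.4], "turn": 0, "jaw": 255}, {"xyz": [-1.8, -5.2, 4.8], "turn": 0, "jaw": 255}, {"xyz": [-2.6, -7.8, 7.2], "turn": 0, "jaw": 255}, {"xyz": [-3, -9.3, 8.6], "turn": 0, "jaw": 255}, {"xyz": [-3, -9.5, 8.8], "turn": 0, "jaw": 255}])

```text
clock: 21.58
position: [0.5085, 0.0986, 0.1843]
ee_rot: [1.806, 2.064, 0.56]
force: [-0.7, -0.7, -5.7]
width: 0.151
```

Run:
```python
from h import *
go([.564,.1088,.099],7.6)
snap('wrist','wrist5')
```

```text
t 21.58 p [0.5085 0.0986 0.1843] tilt [0.498 0.07 ] yaz 7.57 delta cm [ 0.25  0.58 10.21] turn -0.03 q [-1.177  0.071  0.874  2.39   0.191  0.19  -0.364] F [-0.72 -0.66 -5.65] w 0.151
```

View pics/wrist5.png

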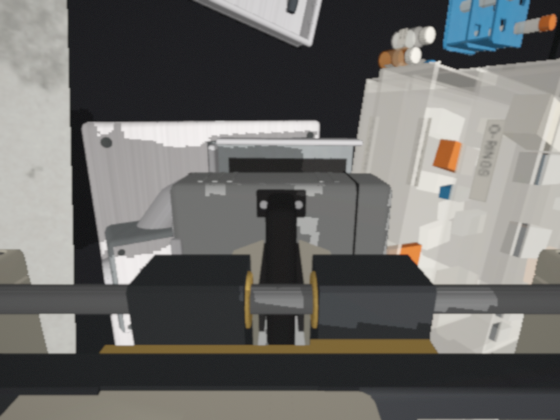

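Emit:
arm_command(deltas=[{"xyz": [0.1, 0.2, 1.2], "turn": 0, "jaw": 255}, {"xyz": [0.2, 0.4, 2.4], "turn": 0, "jaw": 255}, {"xyz": [0.3, 0.5, 3.4], "turn": 0, "jaw": 255}, {"xyz": [0.3, 0.5, 4.4], "turn": 0, "jaw": 255}, {"xyz": [0.3, 0.5, 5.2], "turn": 0, "jaw": 255}])

```text
clock: 22.05
position: [0.5397, 0.1072, 0.1542]
ee_rot: [1.807, 2.065, 0.553]
force: [0.2, -0.3, -5.4]
width: 0.152
```

Run:
```python
from h import *
go([.563,.1086,.1027],7.6)
```

```text
t 22.05 p [0.5397 0.1072 0.1542] tilt [0.495 0.067] yaz 7.64 delta cm [-0.17 -0.56  5.62] turn 0.04 q [-0.687  0.193  0.364  2.334  0.323  0.12  -0.525] F [ 0.17 -0.26 -5.41] w 0.152
```

Emit:
arm_command(deltas=[{"xyz": [0, -0.2, 0.6], "turn": 0, "jaw": 255}, {"xyz": [-0.1, -0.4, 1.2], "turn": 0, "jaw": 255}, {"xyz": [-0.1, -0.5, 1.8], "turn": 0, "jaw": 255}, {"xyz": [-0.1, -0.6, 2.4], "turn": 0, "jaw": 255}, {"xyz": [-0.1, -0.6, 2.8], "turn": 0, "jaw": 255}])

```text
clock: 22.47
position: [0.5522, 0.1089, 0.1299]
ee_rot: [1.804, 2.061, 0.562]
force: [0.2, -1.1, -5.3]
width: 0.15
```

Run:
```python
from h import *
go([.563,.1086,.1027],7.6)
```

```text
t 22.47 p [0.5522 0.1089 0.1299] tilt [0.502 0.068] yaz 7.58 delta cm [-0.17 -0.45  2.89] turn -0.02 q [-3.650e-01  2.600e-01 -1.000e-03  2.318e+00  1.214e+00  1.240e-01
 -1.414e+00] F [ 0.15 -1.09 -5.33] w 0.15
```

Emit:
arm_command(deltas=[{"xyz": [-0.1, -0.2, 0.5], "turn": 0, "jaw": 255}, {"xyz": [-0.2, -0.3, 1], "turn": 0, "jaw": 255}, {"xyz": [-0.2, -0.4, 1.5], "turn": 0, "jaw": 255}, {"xyz": [-0.2, -0.4, 2], "turn": 0, "jaw": 255}, {"xyz": [-0.2, -0.4, 2.4], "turn": 0, "jaw": 255}])

```text
clock: 22.88
position: [0.5649, 0.1101, 0.11]
ee_rot: [1.8, 2.056, 0.57]
force: [-1.2, -0.4, -6.1]
width: 0.151
```

Run:
```python
from h import *
go([.563,.1086,.1027],7.6);pitch()
```

```text
t 22.88 p [0.5649 0.1101 0.11  ] tilt [0.508 0.071] yaz 7.55 delta cm [-0.12 -0.55  0.53] turn -0.05 q [-0.286  0.321 -0.086  2.311  1.693  0.141 -1.884] F [-1.17 -0.43 -6.06] w 0.151
own x elev 30.8 roll 0.2 F [-1.17 -0.43 -6.06] tau tool [ 1.298 -0.101 -0.117]
```

Emit:
arm_command(deltas=[{"xyz": [-0.1, -0.3, 0.2], "turn": 0, "jaw": 255}, {"xyz": [-0.1, -0.5, 0.4], "turn": 0, "jaw": 255}, {"xyz": [-0.1, -0.5, 0.5], "turn": 0, "jaw": 255}])

```text
clock: 23.13
position: [0.5668, 0.1106, 0.106]
ee_rot: [1.797, 2.052, 0.578]
force: [-0.4, -0.3, 5.2]
width: 0.151
```

Run:
```python
from h import *
go([.563,.1086,.1027],7.6);pitch()
```

```text
t 23.13 p [0.5668 0.1106 0.106 ] tilt [0.514 0.073] yaz 7.51 delta cm [-0.15 -0.52  0.07] turn -0.09 q [-0.226  0.336 -0.158  2.311  1.798  0.17  -1.985] F [-0.44 -0.34  5.23] w 0.151
own x elev 31.3 roll 0.2 F [-0.44 -0.34  5.23] tau tool [0.275 0.133 0.011]
```

Emit:
arm_command(deltas=[{"xyz": [-0.1, -0.2, 0], "turn": 0, "jaw": 255}, {"xyz": [-0.1, -0.5, 0], "turn": 0, "jaw": 255}, {"xyz": [-0.1, -0.8, 0], "turn": 0, "jaw": 255}])

```text
clock: 23.38
position: [0.5621, 0.1095, 0.1037]
ee_rot: [1.795, 2.049, 0.583]
force: [0.3, 0.2, 1.5]
width: 0.146
```

Run:
```python
from h import *
go([.5614,.1084,.1017],7.6);pitch()
```

```text
t 23.38 p [0.5621 0.1095 0.1037] tilt [0.518 0.074] yaz 7.49 delta cm [-0.1  -0.18  0.13] turn -0.11 q [-0.183  0.339 -0.213  2.324  1.866  0.195 -2.052] F [0.31 0.17 1.51] w 0.146
own x elev 31.5 roll 0.3 F [0.31 0.17 1.51] tau tool [ 0.624 -0.004 -0.063]
```

Emit:
arm_command(deltas=[{"xyz": [-0.1, -0.2, 0.1], "turn": 0, "jaw": 255}, {"xyz": [-0.1, -0.4, 0.1], "turn": 0, "jaw": 255}, {"xyz": [-0.1, -0.6, 0.1], "turn": 0, "jaw": 255}])

```text
clock: 23.63
position: [0.5611, 0.1092, 0.1031]
ee_rot: [1.79, 2.044, 0.591]
force: [-0.7, 1.3, 20.6]
width: 0.149
```

Run:
```python
from h import *
go([.5614,.1084,.1017],7.6);pitch()
```

```text
t 23.63 p [0.5611 0.1092 0.1031] tilt [0.524 0.075] yaz 7.5 delta cm [-0.09 -0.06  0.13] turn -0.1 q [-0.149  0.343 -0.256  2.331  1.918  0.216 -2.102] F [-0.65  1.3  20.61] w 0.149
own x elev 32.0 roll 0.3 F [-0.65  1.3  20.61] tau tool [-1.308  0.317  0.006]
```

Emit:
arm_command(deltas=[{"xyz": [0, 0, -0.15], "turn": 0, "jaw": 255}, {"xyz": [0, -0.3, -0.15], "turn": 0, "jaw": 255}, {"xyz": [0, -0.5, -0.15], "turn": 0, "jaw": 255}])

```text
clock: 23.88
position: [0.5561, 0.1084, 0.1019]
ee_rot: [1.79, 2.043, 0.591]
force: [5.2, 1.0, 4.8]
width: 0.149
```

Run:
```python
from h import *
go([.5614,.1084,.1017],7.6);pitch()
```

```text
t 23.88 p [0.5561 0.1084 0.1019] tilt [0.525 0.075] yaz 7.48 delta cm [-0.07  0.44  0.3 ] turn -0.12 q [-0.134  0.342 -0.277  2.343  1.942  0.228 -2.129] F [5.17 0.98 4.85] w 0.149
own x elev 32.0 roll 0.3 F [5.17 0.98 4.85] tau tool [-1.047  0.15   0.089]
```

Emit:
arm_command(deltas=[{"xyz": [0, 0.05, 0.1], "turn": 0, "jaw": 230}, {"xyz": [0, 0.05, 0.1], "turn": 0, "jaw": 190}, {"xyz": [0, 0.05, 0], "turn": 0, "jaw": 150}, {"xyz": [0, 0.05, 0], "turn": 0, "jaw": 120}])

```text
clock: 24.22
position: [0.5564, 0.1084, 0.1022]
ee_rot: [1.79, 2.043, 0.591]
force: [-0.4, -0.4, -0.5]
width: 0.315
```

Emit:
arm_command(deltas=[{"xyz": [0, 0, -0.5], "turn": 0, "jaw": 110}, {"xyz": [0, 0, -1.5], "turn": 0, "jaw": 110}, {"xyz": [0, 0, -3.5], "turn": 0, "jaw": 110}, {"xyz": [0, 0, -6], "turn": 0, "jaw": 110}, {"xyz": [0, 0, -9], "turn": 0, "jaw": 110}])

```text
clock: 24.63
position: [0.5273, 0.1014, 0.1526]
ee_rot: [1.787, 2.037, 0.585]
force: [-0.2, -0.4, -0.1]
width: 0.567
```

Run:
```python
from h import *
go([.5614,.1084,.1017],7.6);pitch()
for n in('scene','wrist','top'):d=snap(n,n+'6')
```

```text
t 24.63 p [0.5273 0.1014 0.1526] tilt [0.528 0.067] yaz 7.5 delta cm [0.27 0.23 6.15] turn -0.1 q [-0.285  0.181 -0.112  2.367  1.283  0.166 -1.493] F [-0.18 -0.44 -0.13] w 0.567
own x elev 32.2 roll -0.1 F [-0.18 -0.44 -0.13] tau tool [ 0.606 -0.113 -0.061]
```

View pics/wrist6.png

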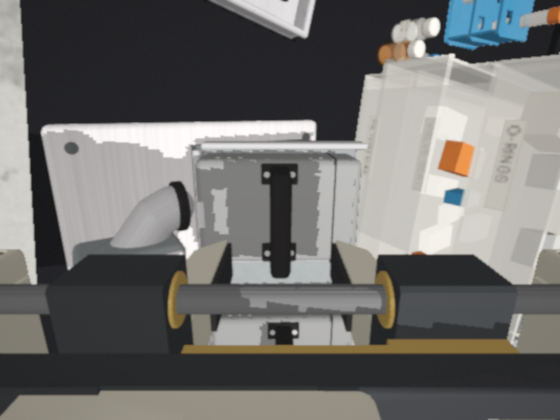

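Run:
```python
from h import *
d=dict(np.load('pics/top0.npz'));w=cloud(d);im=d['frame'].astype(int)
m=(w[...,0]>.38)&(w[...,0]<.70)&(w[...,1]>.22)&(w[...,1]<.57)&(w[...,2]<.04)&(im.min(2)>100)
n,l,s,c=cv2.connectedComponentsWithStats(m.astype(np.uint8));i=1+np.argmax(s[1:,4]);mm=l==i
p=w[mm];r=cv2.minAreaRect(p[:,:2].astype(np.float32));print(r,s[i]);print(np.round(cv2.boxPoints(r),3))
dk=(w[...,0]>.42)&(w[...,0]<.66)&(w[...,1]>.28)&(w[...,1]<.52)&(im.max(2)<70)&(w[...,2]>-.01)
n,l,s,c=cv2.connectedComponentsWithStats(dk.astype(np.uint8))
for j in range(1,n):
    if s[j,4]>40: q=w[l==j];print(s[j],np.round(q.min(0),3),np.round(q.max(0),3),cv2.minAreaRect(q[:,:2].astype(np.float32)))
# where is right handle & left handle now
exec(open('hfit.py').read().replace("['top0','scene0']","['wrist6','scene6','top6']"))
```

```text
((0.5404374599456787, 0.39699113368988037), (0.2706511616706848, 0.19959409534931183), 82.88629150390625) [ 126  177  114   88 7517]
[[0.425 0.275]
 [0.623 0.25 ]
 [0.656 0.519]
 [0.458 0.544]]
[137 174  93  12 640] [ 0.629  0.281 -0.007] [0.66  0.52  0.005] ((0.6456179022789001, 0.4005186855792999), (0.23881667852401733, 0.030313577502965927), 89.32416534423828)
[178 190  43   7 122] [0.599 0.304 0.004] [0.618 0.411 0.019] ((0.6092044711112976, 0.35704249143600464), (0.10841947793960571, 0.00858805701136589), 82.81358337402344)
[136 256  95  13 682] [ 0.42   0.28  -0.007] [0.451 0.52  0.025] ((0.43449389934539795, 0.39993399381637573), (0.239491805434227, 0.030610937625169754), 89.46882629394531)
wrist6 L 2103 ex [-13.2  -7.3  -0.9] ey [-32.4   3.8  35. ] ez [10.2 11.1 11.6]
  top plane ez [-23.9 -23.4 -23. ] (want -25)Traceback (most recent call last):
  File "<stdin>", line 11, in <module>
  File "<string>", line 12, in <module>
    return _quantile_unchecked(
        a, q, axis, out, overwrite_input, method, keepdims, weights)
    return _ureduce(a,
                    func=_quantile_ureduce_func,
    ...<5 lines>...
                    overwrite_input=overwrite_input,
                    method=method)
    r = func(a, **kwargs)
    result = _quantile(arr,
                       quantiles=q,
    ...<2 lines>...
                       out=out,
                       weights=wgt)
    slices_having_nans = np.isnan(arr[-1, ...])
                                  ~~~^^^^^^^^^
IndexError: index -1 is out of bounds for axis 0 with size 0
```

View pics/scene6.png

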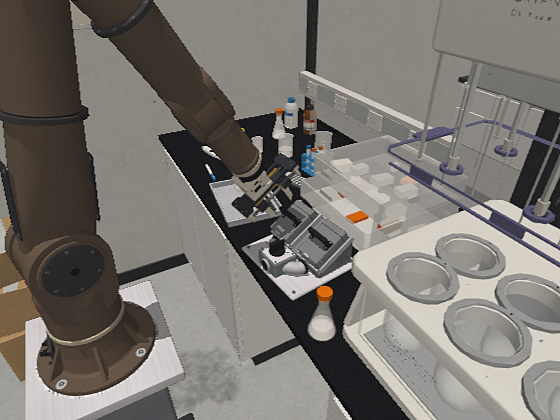

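Run:
```python
from h import *;from poe import *
x=np.load('x.npy')
go([.528,-.027,.197],97.2)
o=observe();M=R.from_rotvec(o['ee_rot']).as_matrix();M2=M@R.from_euler('z',-90,degrees=True).as_matrix();q=np.array(o['joints'])
print(np.degrees(np.arctan2(M2[1,1],M2[0,1])))
for t in([.528,-.027,.197],[.581,-.0207,.102]):
    for q5 in(q[4],0.2,2.2):
        q0=q.copy();q0[6]+=1.57;q0[4]=q5;s,f=ik(np.array(t),M2,q0,x,.005);print(np.round(s,3),np.abs(f).max().round(4))
```

```text
t 24.78 p [0.5282 0.1013 0.1532] tilt [0.53  0.067] yaz 7.4 delta cm [-12.73   0.93  -4.57] turn -89.8 q [-0.281  0.181 -0.115  2.367  1.294  0.167 -1.506] F [ 0.28 -0.98 -0.43] w 0.568
97.33991444080684
[ 0.991  0.237 -1.105  2.263  0.698  0.259  1.026] 0.0001
[ 0.688  0.152 -0.743  2.278  0.234  0.196  1.463] 0.0001
[ 1.105  0.306 -1.27   2.258  0.913  0.33   0.826] 0.0001
[ 0.444  0.408 -0.577  2.289  1.942  0.181 -0.229] 0.0001
[ 0.535  0.435 -0.694  2.281  1.837  0.231 -0.11 ] 0.0001
[ 0.345  0.385 -0.452  2.297  2.128  0.135 -0.429] 0.0
```

Reachable. Rise, shift right and turn the jaws across the handle.

Emit:
arm_command(deltas=[{"xyz": [0, 0, -2], "turn": 0, "jaw": 60}, {"xyz": [-1.5, 0.1, -4.5], "turn": -6, "jaw": 0}, {"xyz": [-4, 0.3, -5], "turn": -13, "jaw": 0}, {"xyz": [-7, 0.5, -5], "turn": -20, "jaw": 0}, {"xyz": [-10, 0.7, -5], "turn": -27, "jaw": 0}])

```text
clock: 25.2
position: [0.5152, 0.0541, 0.1867]
ee_rot: [1.616, 2.15, 0.53]
force: [-0.3, -0.2, -0.7]
width: 0.881
```

Run:
```python
from h import *
go([.528,-.027,.197],97.2)
```

```text
t 25.2 p [0.5152 0.0541 0.1867] tilt [0.525 0.061] yaz 17.79 delta cm [-8.23 -0.54 -0.7 ] turn -79.41 q [ 0.047  0.097 -0.329  2.344  0.639  0.19  -0.588] F [-0.31 -0.23 -0.74] w 0.881
```

Emit:
arm_command(deltas=[{"xyz": [-2, 0, -1.5], "turn": -7, "jaw": 0}, {"xyz": [-4.5, -0.2, -3], "turn": -14, "jaw": 0}, {"xyz": [-6.5, -0.4, -4], "turn": -21, "jaw": 0}, {"xyz": [-8, -0.5, -4], "turn": -28, "jaw": 0}, {"xyz": [-8.2, -0.5, -4], "turn": -35, "jaw": 0}])

```text
clock: 25.62
position: [0.5103, -0.0096, 0.2142]
ee_rot: [1.374, 2.286, 0.442]
force: [-0.0, -1.6, 0.3]
width: 1.003
```

Emit:
arm_command(deltas=[{"xyz": [0, 0, 0], "turn": -7, "jaw": 0}, {"xyz": [0, 0, 0], "turn": -14, "jaw": 0}, {"xyz": [0, 0, 0], "turn": -21, "jaw": 0}, {"xyz": [0, 0, 0], "turn": -28, "jaw": 0}, {"xyz": [0, 0, 0], "turn": -35, "jaw": 0}])

```text
clock: 26.03
position: [0.5103, -0.0106, 0.2134]
ee_rot: [0.605, 2.545, 0.232]
force: [-0.1, 0.3, -0.8]
width: 1.003
```

Run:
```python
from h import *
go([.528,-.027,.187],97.2)
```

```text
t 26.03 p [ 0.5103 -0.0106  0.2134] tilt [0.516 0.047] yaz 67.14 delta cm [-0.96 -1.51  3.1 ] turn -30.06 q [ 0.533  0.066 -0.624  2.288  0.129  0.258  0.91 ] F [-0.12  0.27 -0.79] w 1.003
```

Emit:
arm_command(deltas=[{"xyz": [-0.3, -0.5, 0], "turn": -7, "jaw": 0}, {"xyz": [-0.6, -1, 0.5], "turn": -14, "jaw": 0}, {"xyz": [-0.9, -1.5, 1], "turn": -21, "jaw": 0}, {"xyz": [-1, -1.6, 1.5], "turn": -27, "jaw": 0}, {"xyz": [-1, -1.6, 2], "turn": -30, "jaw": 0}])

```text
clock: 26.45
position: [0.5225, -0.03, 0.1953]
ee_rot: [-0.079, 2.598, 0.041]
force: [0.2, -0.6, 0.0]
width: 0.995
```

Run:
```python
from h import *
go([.528,-.027,.187],97.2)
snap('wrist','wrist7')
```

```text
t 26.45 p [ 0.5225 -0.03    0.1953] tilt [0.515 0.045] yaz 93.72 delta cm [-0.06  0.25  1.01] turn -3.48 q [ 0.603  0.133 -0.664  2.284  0.257  0.216  1.362] F [ 0.19 -0.64  0.01] w 0.995
```

View pics/wrist7.png

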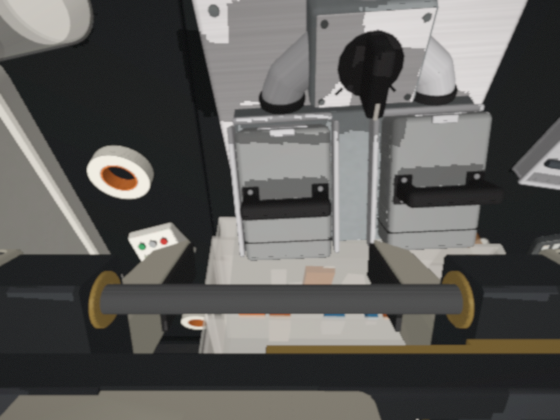

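Run:
```python
src=open('hfit.py').read().replace("['top0','scene0']","['wrist7']")
exec(src)
d=dict(np.load('pics/wrist7.npz'));w=cloud(d)
for u,v in[(245,200),(285,207),(325,200),(400,192),(455,194),(372,62),(376,105)]:print(u,v,np.round(w[v,u],4))
go([.580,-.0207,.102],97.2)
```

```text
wrist7 L 1867 ex [-14.4  -9.2  -2.2] ey [-36.6  -1.7  32.7] ez [ 9.9 11.  11.6]
  top plane ez [-24.  -23.6 -23.1] (want -25)
wrist7 R 1629 ex [-9.8 -4.7  1.8] ey [-34.3  -0.7  33.1] ez [ 9.6 10.7 11.3]
  top plane ez [-24.3 -23.9 -23.4] (want -25)
245 200 [ 0.5692 -0.0547  0.1096]
285 207 [ 0.5625 -0.0231  0.1218]
325 200 [0.5567 0.0075 0.1183]
400 192 [0.5579 0.0706 0.1053]
455 194 [0.5433 0.1042 0.1201]
372 62 [nan nan nan]
376 105 [0.4864 0.0322 0.0968]
t 26.5 p [ 0.5226 -0.0296  0.1947] tilt [0.515 0.046] yaz 93.79 delta cm [-0.17  0.39 10.93] turn -3.41 q [ 0.601  0.134 -0.663  2.284  0.259  0.215  1.36 ] F [-0.17  0.11 -1.14] w 0.999
```

Emit:
arm_command(deltas=[{"xyz": [0, 0.1, 1], "turn": -1.5, "jaw": 0}, {"xyz": [-0.1, 0.2, 2.2], "turn": -3, "jaw": 0}, {"xyz": [-0.1, 0.3, 3.4], "turn": -3.4, "jaw": 0}, {"xyz": [-0.2, 0.4, 4.5], "turn": -3.4, "jaw": 0}, {"xyz": [-0.2, 0.4, 5.5], "turn": -3.4, "jaw": 0}])

```text
clock: 26.92
position: [0.5496, -0.0228, 0.15]
ee_rot: [-0.159, 2.599, 0.019]
force: [-0.2, -0.0, -0.8]
width: 0.997
```

Run:
```python
from h import *
go([.579,-.0206,.1008],97.2)
```

```text
t 26.92 p [ 0.5496 -0.0228  0.15  ] tilt [0.511 0.045] yaz 96.7 delta cm [-0.01 -0.04  5.74] turn -0.5 q [ 0.344  0.238 -0.439  2.298  0.772  0.122  0.89 ] F [-0.21 -0.04 -0.79] w 0.997
```

Emit:
arm_command(deltas=[{"xyz": [0, 0, 0.8], "turn": -0.5, "jaw": 0}, {"xyz": [0, 0, 1.6], "turn": -0.5, "jaw": 0}, {"xyz": [0, 0, 2.4], "turn": -0.5, "jaw": 0}, {"xyz": [0, 0, 3.2], "turn": -0.5, "jaw": 0}, {"xyz": [0, 0, 4], "turn": -0.5, "jaw": 0}])

```text
clock: 27.33
position: [0.5703, -0.021, 0.1148]
ee_rot: [-0.168, 2.599, 0.017]
force: [-0.0, -0.0, 0.2]
width: 1.0
```

Run:
```python
from h import *
go([.579,-.0206,.1008],97.2)
```

```text
t 27.33 p [ 0.5703 -0.021   0.1148] tilt [0.51  0.045] yaz 97.05 delta cm [-0.03 -0.04  1.65] turn -0.15 q [ 0.321  0.339 -0.436  2.29   1.574  0.123  0.106] F [-0.03 -0.    0.15] w 1.0
```

Emit:
arm_command(deltas=[{"xyz": [0, 0, 0.6], "turn": 0, "jaw": 0}, {"xyz": [0, 0, 1.2], "turn": 0, "jaw": 0}, {"xyz": [0, 0, 1.6], "turn": 0, "jaw": 30}, {"xyz": [0, 0, 1.6], "turn": 0, "jaw": 90}, {"xyz": [0, 0, 1.6], "turn": 0, "jaw": 150}], force=50)

```text
clock: 27.75
position: [0.5783, -0.0203, 0.1004]
ee_rot: [-0.166, 2.6, 0.018]
force: [-0.7, -0.3, -0.1]
width: 0.833
```

Emit:
arm_command(deltas=[{"xyz": [0, 0, 0], "turn": 0, "jaw": 200}, {"xyz": [0, 0, 0], "turn": 0, "jaw": 200}])

```text
clock: 27.92
position: [0.5781, -0.0204, 0.1004]
ee_rot: [-0.165, 2.6, 0.019]
force: [-1.2, -0.4, -1.7]
width: 0.781
```

Run:
```python
from h import *
go([.579,-.0206,.1008],97.2)
```

```text
t 27.92 p [ 0.5781 -0.0204  0.1004] tilt [0.509 0.046] yaz 96.97 delta cm [-0.09 -0.03  0.01] turn -0.23 q [ 0.378  0.393 -0.515  2.28   1.744  0.173 -0.052] F [-1.24 -0.43 -1.72] w 0.781
```

Emit:
arm_command(deltas=[{"xyz": [0, 0, -0.3], "turn": 0, "jaw": 200}, {"xyz": [0, 0, -0.8], "turn": 0, "jaw": 200}, {"xyz": [0, 0, -1.6], "turn": 0, "jaw": 200}, {"xyz": [0, 0, -2.6], "turn": 0, "jaw": 200}, {"xyz": [0, 0, -3.6], "turn": 0, "jaw": 200}], force=60)

```text
clock: 28.33
position: [0.5592, -0.0218, 0.1315]
ee_rot: [-0.165, 2.6, 0.019]
force: [-0.4, -0.2, -2.0]
width: 0.781
```

Emit:
arm_command(deltas=[{"xyz": [0, 0, -1.5], "turn": 0, "jaw": 200}, {"xyz": [0, 0, -3.5], "turn": 0, "jaw": 200}, {"xyz": [0, 0, -6], "turn": 0, "jaw": 200}, {"xyz": [0, 0, -8.5], "turn": 0, "jaw": 200}, {"xyz": [0, 0, -11], "turn": 0, "jaw": 200}])

```text
clock: 28.75
position: [0.5145, -0.0296, 0.2071]
ee_rot: [-0.158, 2.599, 0.014]
force: [-0.6, -0.6, -1.4]
width: 0.775
```

Run:
```python
from h import *
go([.579,-.0206,.1008],97.2)
for n in('wrist','scene'):snap(n,n+'8')
o=observe();print(o['force'])
```

```text
t 28.75 p [ 0.5145 -0.0296  0.2071] tilt [0.51  0.041] yaz 96.62 delta cm [-0.16  0.37 12.46] turn -0.58 q [ 1.022  0.181 -1.121  2.257  0.519  0.298  1.186] F [-0.6  -0.65 -1.44] w 0.775
[ 0.18733488 -0.34485213 -2.33703907]
```

View pics/wrist8.png

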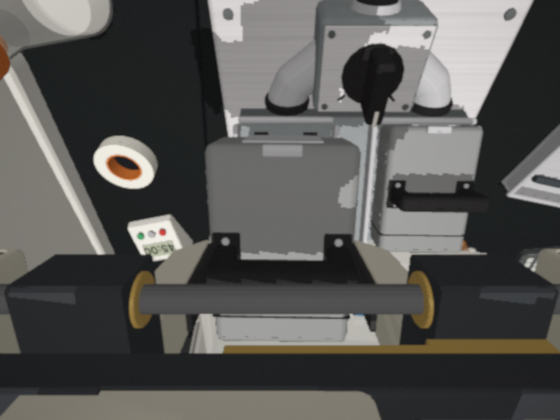

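View pics/scene8.png

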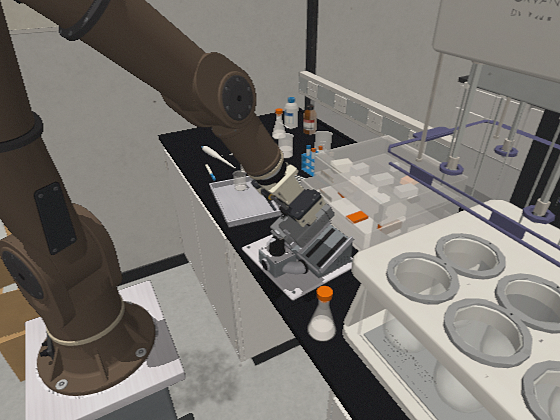

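Run:
```python
from h import *;from poe import *
x=np.load('x.npy')
d=dict(np.load('pics/wrist8.npz'));w=cloud(d)
s=w[160:225,225:340].reshape(-1,3);s=s[~np.isnan(s).any(1)];c=np.median(s,0);s=s[np.abs(s-c).max(1)<.08]
n=np.linalg.svd(s-s.mean(0))[2][2];n*=np.sign(n[2]);print('top normal',n.round(3),'tilt',np.degrees(np.arccos(n[2])).round(1),'az',np.degrees(np.arctan2(n[1],n[0])).round(1), 'rms',np.std((s-s.mean(0))@n))
o=observe();M=R.from_rotvec(o['ee_rot']).as_matrix();M2=M@R.from_euler('z',4.6,degrees=True).as_matrix();q=np.array(o['joints'])
for t in([.45,.2,.27],[.4772,.3485,.16],[.4872,.3485,.0727],[.5277,.35,.0517]):
    q,f=ik(np.array(t),M2,q,x,.01);print(t,np.round(q,3),np.abs(f).max().round(4))
go([.45,.16,.27],92)
```

```text
top normal [-0.496 -0.055  0.867] tilt 29.9 az -173.7 rms 0.0006162383144915424
[0.45, 0.2, 0.27] [ 0.554  0.007 -1.27   2.169  0.583  0.606  0.467] 0.0001
[0.4772, 0.3485, 0.16] [-0.225  0.478 -0.983  2.09   1.238  0.912 -0.38 ] 0.0001
[0.4872, 0.3485, 0.0727] [-0.297  0.642 -0.904  2.151  1.492  0.915 -0.624] 0.0
[0.5277, 0.35, 0.0517] [-0.275  0.704 -0.861  2.097  1.55   0.895 -0.589] 0.0
t 28.85 p [ 0.5149 -0.0329  0.2083] tilt [0.513 0.037] yaz 96.23 delta cm [ 0.34 19.74 -7.92] turn 4.23 q [ 1.028  0.179 -1.121  2.257  0.518  0.297  1.186] F [ 0.19 -0.34 -2.34] w 0.783
```

Emit:
arm_command(deltas=[{"xyz": [0, 0.5, -3], "turn": 0, "jaw": 200}, {"xyz": [0.1, 2, -6], "turn": 1, "jaw": 200}, {"xyz": [0.2, 5, -7.5], "turn": 2, "jaw": 200}, {"xyz": [0.3, 9, -8], "turn": 3, "jaw": 200}, {"xyz": [0.3, 13, -8], "turn": 4, "jaw": 200}])

```text
clock: 29.27
position: [0.4701, 0.0323, 0.2583]
ee_rot: [-0.05, 2.601, 0.035]
force: [1.3, 0.3, -1.9]
width: 0.78
```

Run:
```python
from h import *
go([.4672,.345,.17],92)
```

```text
t 29.27 p [0.4701 0.0323 0.2583] tilt [0.514 0.035] yaz 92.43 delta cm [ 3.9  31.12  8.51] turn 0.43 q [ 1.152 -0.148 -1.185  2.258 -0.345  0.416  1.821] F [ 1.28  0.25 -1.9 ] w 0.78
```

Emit:
arm_command(deltas=[{"xyz": [0, 4, -0.5], "turn": 0, "jaw": 200}, {"xyz": [0, 8, -1], "turn": 0, "jaw": 200}, {"xyz": [0, 12, -1], "turn": 0, "jaw": 200}, {"xyz": [0.5, 16, 0], "turn": 0, "jaw": 200}, {"xyz": [1, 20, 0], "turn": 0, "jaw": 200}])

```text
clock: 29.68
position: [0.454, 0.1375, 0.2601]
ee_rot: [-0.051, 2.619, 0.028]
force: [-0.4, -0.1, -2.9]
width: 0.779
```

Run:
```python
from h import *
go([.4672,.345,.17],92)
```

```text
t 29.68 p [0.454  0.1375 0.2601] tilt [0.498 0.03 ] yaz 92.41 delta cm [ 2.7  20.58  9.09] turn 0.41 q [ 0.816 -0.091 -1.26   2.219  0.242  0.478  0.957] F [-0.38 -0.05 -2.93] w 0.779
```

Emit:
arm_command(deltas=[{"xyz": [0.5, 4, 0], "turn": 0, "jaw": 200}, {"xyz": [1, 8, 1], "turn": 0, "jaw": 200}, {"xyz": [1.5, 12, 2], "turn": 0, "jaw": 200}, {"xyz": [2, 16, 3], "turn": 0, "jaw": 200}, {"xyz": [2.5, 20, 4.5], "turn": 0, "jaw": 200}])

```text
clock: 30.1
position: [0.444, 0.2365, 0.2362]
ee_rot: [-0.051, 2.624, 0.026]
force: [0.3, -1.0, -2.6]
width: 0.779
```

Run:
```python
from h import *
go([.4672,.345,.14],92)
```

```text
t 30.1 p [0.444  0.2365 0.2362] tilt [0.494 0.028] yaz 92.38 delta cm [ 2.4  10.66  9.82] turn 0.38 q [ 0.281  0.178 -1.227  2.175  0.881  0.743  0.077] F [ 0.29 -0.96 -2.57] w 0.779
```

Emit:
arm_command(deltas=[{"xyz": [0.5, 3, 0.5], "turn": 0, "jaw": 200}, {"xyz": [1, 6, 1.5], "turn": 0, "jaw": 200}, {"xyz": [1.5, 9, 3], "turn": 0, "jaw": 200}, {"xyz": [2, 10.6, 5], "turn": 0, "jaw": 200}, {"xyz": [2.4, 10.8, 7], "turn": 0, "jaw": 200}])

```text
clock: 30.52
position: [0.4521, 0.3527, 0.163]
ee_rot: [-0.058, 2.622, 0.035]
force: [1.1, 0.5, -1.8]
width: 0.782
```

Run:
```python
from h import *
go([.4872,.3485,.0737],92)
snap('scene','scene9')
snap('wrist','wrist9')
d=dict(np.load('pics/scene9.npz'));cv2.imwrite('pics/s9z.png',cv2.resize(d['frame'][100:300,150:350,::-1],None,fx=2.9,fy=2.9,interpolation=cv2.INTER_CUBIC))
```

```text
t 30.52 p [0.4521 0.3527 0.163 ] tilt [0.495 0.036] yaz 92.75 delta cm [ 1.39 -0.72  9.48] turn 0.75 q [-0.212  0.477 -1.047  2.099  1.204  0.947 -0.381] F [ 1.12  0.49 -1.8 ] w 0.782
```

View pics/s9z.png

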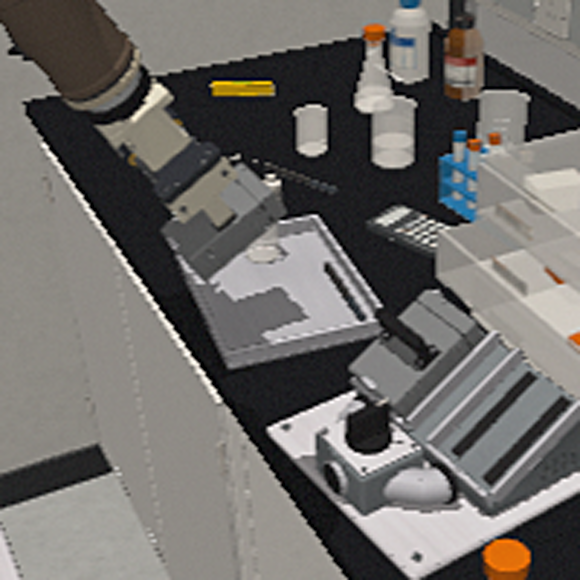

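View pics/wrist9.png

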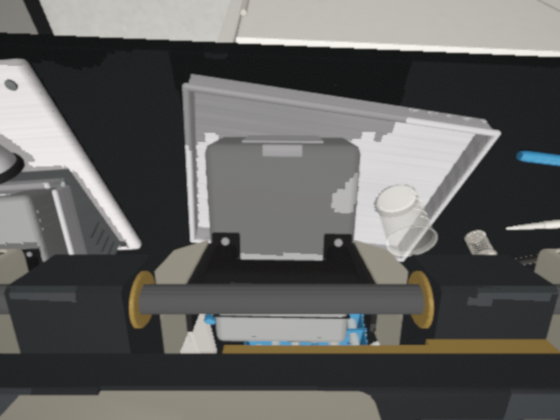

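Emit:
arm_command(deltas=[{"xyz": [0.3, -0.2, 1.8], "turn": 0, "jaw": 200}, {"xyz": [0.6, -0.4, 3.6], "turn": 0, "jaw": 200}, {"xyz": [0.9, -0.6, 5.4], "turn": 0, "jaw": 200}, {"xyz": [1.2, -0.7, 7], "turn": 0, "jaw": 200}, {"xyz": [1.4, -0.7, 8], "turn": 0, "jaw": 200}])

```text
clock: 31.03
position: [0.4804, 0.3411, 0.0831]
ee_rot: [-0.054, 2.625, 0.024]
force: [-0.6, -1.1, -2.3]
width: 0.779
```

Run:
```python
from h import *
go([.4872,.3485,.0737],92)
```

```text
t 31.03 p [0.4804 0.3411 0.0831] tilt [0.493 0.027] yaz 92.48 delta cm [-0.15  0.71  1.17] turn 0.48 q [-0.261  0.62  -0.936  2.146  1.428  0.913 -0.552] F [-0.56 -1.06 -2.29] w 0.779
```

Emit:
arm_command(deltas=[{"xyz": [-0.1, 0.4, 0.5], "turn": 0, "jaw": 200}, {"xyz": [-0.1, 0.5, 0.9], "turn": 0, "jaw": 200}, {"xyz": [-0.1, 0.5, 1.1], "turn": 0, "jaw": 200}])

```text
clock: 31.28
position: [0.4868, 0.3473, 0.0745]
ee_rot: [-0.054, 2.624, 0.026]
force: [0.2, -0.3, -1.6]
width: 0.778
```

Run:
```python
from h import *
go([.5277,.35,.0517],92)
```

```text
t 31.28 p [0.4868 0.3473 0.0745] tilt [0.494 0.029] yaz 92.5 delta cm [-2.43  0.07  4.01] turn 0.5 q [-0.273  0.645 -0.924  2.133  1.451  0.918 -0.564] F [ 0.16 -0.33 -1.57] w 0.778
```

Emit:
arm_command(deltas=[{"xyz": [0, 0, 0.3], "turn": 0, "jaw": 200}, {"xyz": [-0.5, 0, 0.9], "turn": 0, "jaw": 200}, {"xyz": [-1.1, 0, 1.6], "turn": 0, "jaw": 200}], force=6)

```text
clock: 31.53
position: [0.5048, 0.3488, 0.0666]
ee_rot: [-0.055, 2.623, 0.027]
force: [-0.4, 0.1, -2.6]
width: 0.784
```

Run:
```python
from h import *
go([.5277,.35,.0517],92);pitch()
snap('wrist','wrist10')
d=dict(np.load('pics/wrist10.npz'));w=cloud(d)
s=w[160:225,225:340].reshape(-1,3);s=s[~np.isnan(s).any(1)];c=np.median(s,0);s=s[np.abs(s-c).max(1)<.08]
n=np.linalg.svd(s-s.mean(0))[2][2];n*=np.sign(n[2]);print('top normal',n.round(3),'tilt',np.degrees(np.arccos(n[2])).round(1),'az',np.degrees(np.arctan2(n[1],n[0])).round(1), 'rms',np.std((s-s.mean(0))@n),c)
```

```text
t 31.53 p [0.5048 0.3488 0.0666] tilt [0.494 0.03 ] yaz 92.56 delta cm [-1.25  0.01  2.43] turn 0.56 q [-0.263  0.671 -0.906  2.109  1.476  0.91  -0.547] F [-0.43  0.13 -2.58] w 0.784
own x elev 0.5 roll -29.7 F [-0.43  0.13 -2.58] tau tool [-0.029  0.862  0.013]
top normal [-0.294 -0.019  0.956] tilt 17.1 az -176.3 rms 0.0005666456308809836 [0.47228623 0.34818561 0.04889153]
```

View pics/wrist10.png

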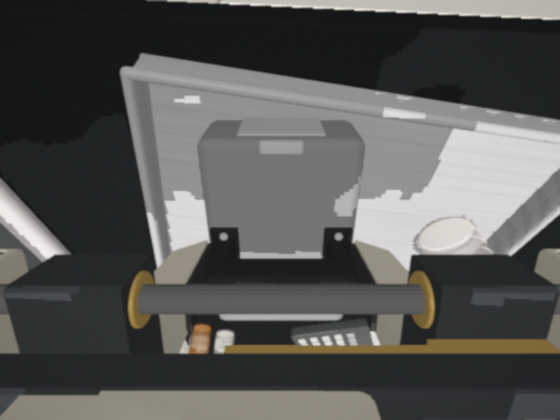

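Emit:
arm_command(deltas=[{"xyz": [-0.5, 0, 0.8], "turn": 0, "jaw": 200}, {"xyz": [-0.9, 0, 1.6], "turn": 0, "jaw": 200}, {"xyz": [-1.3, 0, 2.3], "turn": 0, "jaw": 200}, {"xyz": [-1.3, 0, 2.4], "turn": 0, "jaw": 200}])

```text
clock: 31.92
position: [0.532, 0.3487, 0.0512]
ee_rot: [-0.05, 2.622, 0.025]
force: [3.1, -0.0, 3.6]
width: 0.784
```

Run:
```python
from h import *
go([.5277,.35,.0517],92);pitch()
snap('wrist','wrist11')
d=dict(np.load('pics/wrist11.npz'));w=cloud(d)
s=w[160:225,225:340].reshape(-1,3);s=s[~np.isnan(s).any(1)];c=np.median(s,0);s=s[np.abs(s-c).max(1)<.08]
n=np.linalg.svd(s-s.mean(0))[2][2];n*=np.sign(n[2]);print('top normal',n.round(3),'tilt',np.degrees(np.arccos(n[2])).round(1),'az',np.degrees(np.arctan2(n[1],n[0])).round(1), 'rms',np.std((s-s.mean(0))@n),c)
```

```text
t 31.92 p [0.532  0.3487 0.0512] tilt [0.496 0.027] yaz 92.31 delta cm [ 0.35  0.15 -0.25] turn 0.31 q [-0.252  0.714 -0.876  2.072  1.515  0.899 -0.53 ] F [ 3.1  -0.02  3.64] w 0.784
own x elev 0.5 roll -29.8 F [ 3.1  -0.02  3.64] tau tool [ 0.127 -0.24  -0.083]
top normal [0.001 0.    1.   ] tilt 0.1 az 0.0 rms 0.00047027553925706547 [0.49088279 0.34773076 0.04261013]
```

View pics/wrist11.png

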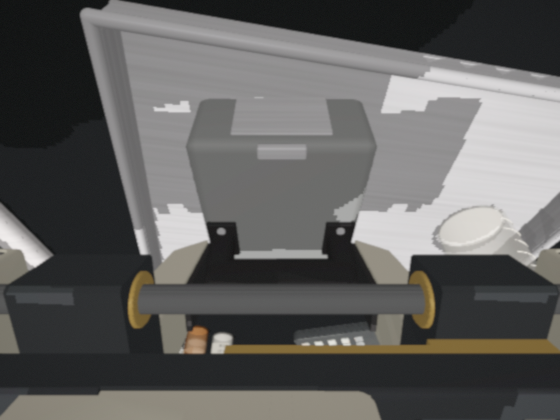

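Emit:
arm_command(deltas=[{"xyz": [0, 0, 0], "turn": 0, "jaw": 60}, {"xyz": [0, 0, 0], "turn": 0, "jaw": 20}, {"xyz": [0, 0, 0], "turn": 0, "jaw": 10}, {"xyz": [0, 0, -0.5], "turn": 0, "jaw": 10}, {"xyz": [0, 0, -2], "turn": 0, "jaw": 10}])

```text
clock: 32.38
position: [0.5215, 0.3471, 0.0676]
ee_rot: [-0.049, 2.623, 0.022]
force: [0.4, 0.3, 0.2]
width: 0.949
```

Emit:
arm_command(deltas=[{"xyz": [0, 0, -3], "turn": 0, "jaw": 10}, {"xyz": [0, 0, -6.5], "turn": 0, "jaw": 10}, {"xyz": [0, 0, -10], "turn": 0, "jaw": 10}, {"xyz": [0, 0, -13], "turn": 0, "jaw": 10}, {"xyz": [0, 0, -15], "turn": 0, "jaw": 10}])

```text
clock: 32.8
position: [0.4453, 0.3445, 0.2008]
ee_rot: [-0.052, 2.621, 0.025]
force: [1.2, 0.5, 0.5]
width: 0.961
```

Run:
```python
from h import *
go([.43,.05,.2],92)
for n in('wrist','scene','top'):snap(n,n+'12')
```

```text
t 32.8 p [0.4453 0.3445 0.2008] tilt [0.496 0.027] yaz 92.4 delta cm [  2.33 -29.36  -1.5 ] turn 0.4 q [-0.16   0.403 -1.089  2.072  1.095  0.961 -0.274] F [1.19 0.55 0.52] w 0.961
```

View pics/scene12.png

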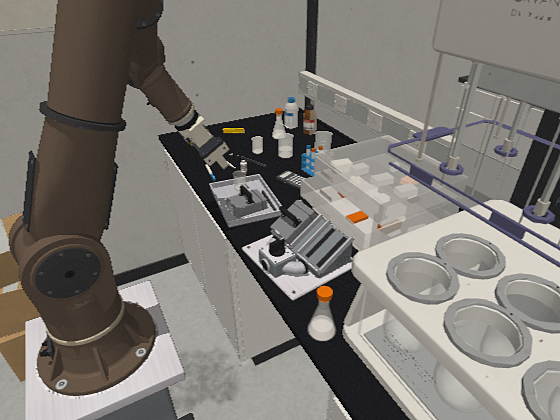

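View pics/top12.png

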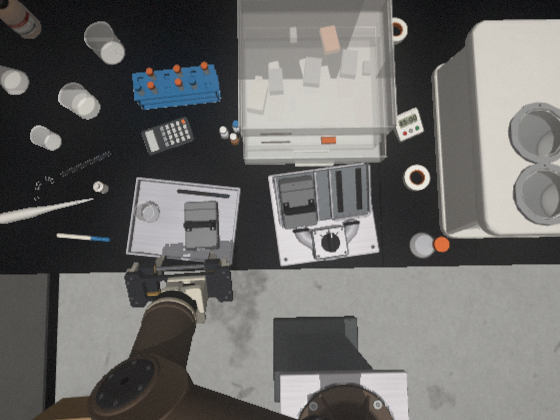

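Run:
```python
from h import *;from poe import *
x=np.load('x.npy')
o=observe();M=R.from_rotvec(o['ee_rot']).as_matrix();q=np.array(o['joints'])
ey=np.array([-.125,.992,0]);ex=np.array([.992,.125,0]);k=np.array([.474,.0315,0])
for yy,z in((.036,.16),(.036,.08),(.012,.08)):
    t=k-.025*ex+yy*ey;t[2]=z
    for q0 in(q,np.array([-.3,0,0,2.4,.5,.3,0]),np.array([.5,0,-.6,2.4,.5,.3,1])):
        s,f=ik(t,M,q0,x,.001);print(t.round(4),np.round(s,3),np.round(f,4))
```

```text
[0.4447 0.0641 0.16  ] [ 0.395  0.092 -0.816  2.449  1.072  0.271  0.21 ] [ 0.  0. -0.  0. -0.  0.]
[0.4447 0.0641 0.16  ] [-0.357  0.026 -0.052  2.496  0.948  0.216  0.308] [-0.  0.  0.  0.  0.  0.]
[0.4447 0.0641 0.16  ] [ 0.223  0.071 -0.639  2.458  1.031  0.25   0.242] [-0. -0.  0. -0.  0. -0.]
[0.4447 0.0641 0.08  ] [ 0.54   0.493 -1.171  2.537  1.792  0.668 -0.517] [ 0.  0.  0.  0.  0. -0.]
[0.4447 0.0641 0.08  ] [ 0.16   0.319 -0.668  2.562  1.998  0.421 -0.758] [ 0.  0.  0.  0.  0. -0.]
[0.4447 0.0641 0.08  ] [ 0.532  0.486 -1.158  2.538  1.796  0.658 -0.523] [ 0. -0.  0.  0.  0. -0.]
[0.4477 0.0403 0.08  ] [ 0.638  0.498 -1.182  2.539  1.822  0.635 -0.463] [ 0.  0.  0.  0.  0. -0.]
[0.4477 0.0403 0.08  ] [ 0.302  0.331 -0.73   2.56   2.04   0.408 -0.714] [ 0.  0.  0.  0.  0. -0.]
[0.4477 0.0403 0.08  ] [ 0.645  0.504 -1.193  2.538  1.818  0.643 -0.458] [ 0. -0.  0.  0.  0. -0.]
```

Emit:
arm_command(deltas=[{"xyz": [0, -3, 0], "turn": 0, "jaw": 100}, {"xyz": [0, -7, 0], "turn": 0, "jaw": 200}, {"xyz": [0, -11, 0], "turn": -1, "jaw": 255}, {"xyz": [0, -15, 0], "turn": -2, "jaw": 255}, {"xyz": [0, -19, 0], "turn": -3, "jaw": 255}], force=20)

```text
clock: 33.37
position: [0.4538, 0.1592, 0.1969]
ee_rot: [-0.115, 2.621, 0.006]
force: [-0.1, -0.9, 0.6]
width: 0.65
```

Run:
```python
from h import *
go([.4447,.0641,.16],97)
```

```text
t 33.37 p [0.4538 0.1592 0.1969] tilt [0.495 0.026] yaz 94.77 delta cm [ 3.39 -9.33  2.51] turn -2.23 q [ 0.428  0.156 -1.157  2.302  0.968  0.548  0.174] F [-0.11 -0.94  0.6 ] w 0.65
```

Emit:
arm_command(deltas=[{"xyz": [0.6, -2.5, 0], "turn": -1, "jaw": 255}, {"xyz": [1.4, -5, 0], "turn": -2, "jaw": 255}, {"xyz": [2.2, -7, 0.5], "turn": -2, "jaw": 255}, {"xyz": [3, -8.8, 1.5], "turn": -2, "jaw": 255}, {"xyz": [3.4, -9.3, 2.5], "turn": -2, "jaw": 255}])

```text
clock: 33.78
position: [0.443, 0.0598, 0.1583]
ee_rot: [-0.154, 2.622, -0.011]
force: [0.3, -0.4, 0.4]
width: 0.28
```

Run:
```python
from h import *
go([.4447,.0641,.08],97)
snap('scene','scene13');snap('top','top13');snap('wrist','wrist13')
d=dict(np.load('pics/scene13.npz'));cv2.imwrite('pics/s13z.png',cv2.resize(d['frame'][150:310,200:360,::-1],None,fx=3.6,fy=3.6,interpolation=cv2.INTER_CUBIC))
```

```text
t 33.78 p [0.443  0.0598 0.1583] tilt [0.492 0.021] yaz 96.19 delta cm [3.65 0.7  6.9 ] turn -0.81 q [ 0.61   0.13  -1.035  2.442  1.133  0.312  0.253] F [ 0.33 -0.41  0.43] w 0.28
```

View pics/s13z.png

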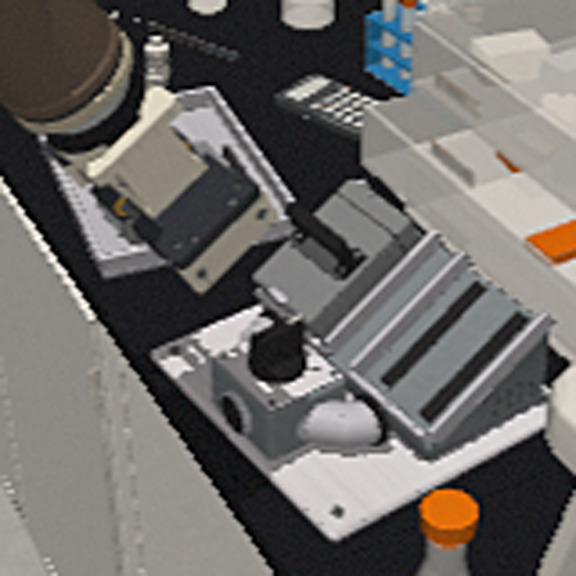

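View pics/wrist13.png

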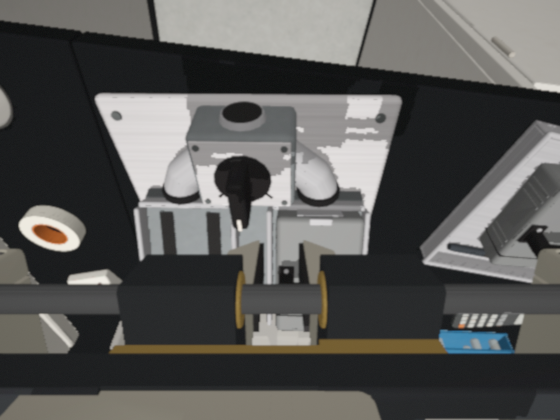

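Run:
```python
from h import *
d=dict(np.load('pics/wrist13.npz'));w=cloud(d);im=d['frame'].astype(int)
m=(w[...,2]>.09)&(w[...,2]<.102)&(w[...,0]>.43)&(w[...,0]<.52)&(w[...,1]>-.01)&(w[...,1]<.07)&(im.max(2)<90)
p=w[m];print(m.sum(),cv2.minAreaRect(p[:,:2].astype(np.float32)),np.round(p.min(0),3),np.round(p.max(0),3))
m2=(w[...,2]>.06)&(w[...,2]<.075)&(w[...,0]>.42)&(w[...,0]<.53)&(w[...,1]>-.03)&(w[...,1]<.09)&(im.max(2)<60)
q=w[m2];print(cv2.minEnclosingCircle(q[:,:2].astype(np.float32)))
go([.4447,.0641,.08],97)
```

```text
775 ((0.4736233651638031, 0.032051168382167816), (0.04523245990276337, 0.013202204369008541), 9.56568431854248) [0.451 0.023 0.09 ] [0.497 0.04  0.098]
((0.4727644920349121, 0.03237633779644966), 0.022636378183960915)
t 33.93 p [0.4436 0.064  0.1588] tilt [0.492 0.026] yaz 96.51 delta cm [3.78 0.27 6.91] turn -0.49 q [ 0.605  0.132 -1.038  2.439  1.127  0.313  0.258] F [0.31 0.41 0.35] w 0.156
```

Emit:
arm_command(deltas=[{"xyz": [0.7, 0.1, 1.3], "turn": 0, "jaw": 255}, {"xyz": [1.5, 0.2, 2.8], "turn": 0, "jaw": 255}, {"xyz": [2.3, 0.3, 4.3], "turn": 0, "jaw": 255}, {"xyz": [3.1, 0.3, 5.7], "turn": 0, "jaw": 255}, {"xyz": [3.7, 0.3, 6.8], "turn": 0, "jaw": 255}])

```text
clock: 34.35
position: [0.445, 0.0659, 0.0808]
ee_rot: [-0.163, 2.621, -0.004]
force: [-0.3, -0.5, -0.4]
width: 0.002
```

Run:
```python
from h import *
go([.4447,.0641,.08],97)
```

```text
t 34.35 p [0.445  0.0659 0.0808] tilt [0.492 0.028] yaz 96.62 delta cm [ 0.08 -0.18  0.05] turn -0.38 q [ 0.411  0.401 -0.975  2.537  1.842  0.536 -0.492] F [-0.25 -0.5  -0.42] w 0.002
```

Emit:
arm_command(deltas=[{"xyz": [0, -0.4, 0], "turn": 0, "jaw": 255}, {"xyz": [0, -0.8, 0], "turn": 0, "jaw": 255}, {"xyz": [0, -1.1, 0], "turn": 0, "jaw": 255}, {"xyz": [0, -1.4, 0], "turn": 0, "jaw": 255}])

```text
clock: 34.68
position: [0.4472, 0.0516, 0.0823]
ee_rot: [-0.162, 2.62, -0.005]
force: [0.4, 0.7, -0.1]
width: 0.004
```

Run:
```python
from h import *
go([.4475,.041,.08],97)
```

```text
t 34.68 p [0.4472 0.0516 0.0823] tilt [0.493 0.027] yaz 96.58 delta cm [ 0.21 -1.04  0.18] turn -0.42 q [ 0.457  0.391 -0.965  2.538  1.87   0.504 -0.472] F [ 0.44  0.65 -0.07] w 0.004
```

Emit:
arm_command(deltas=[{"xyz": [0.1, -0.3, 0.1], "turn": 0, "jaw": 255}, {"xyz": [0.2, -0.6, 0.2], "turn": 0, "jaw": 255}, {"xyz": [0.2, -0.9, 0.2], "turn": 0, "jaw": 255}])

```text
clock: 34.93
position: [0.4482, 0.0455, 0.0811]
ee_rot: [-0.169, 2.617, 0.001]
force: [-4.2, 15.7, 7.4]
width: 0.003
```

Run:
```python
from h import *
go([.4475,.041,.08],97)
```

```text
t 34.93 p [0.4482 0.0455 0.0811] tilt [0.495 0.033] yaz 96.93 delta cm [ 0.17 -0.43  0.05] turn -0.07 q [ 0.487  0.397 -0.966  2.541  1.905  0.494 -0.475] F [-4.19 15.68  7.38] w 0.003
```

Emit:
arm_command(deltas=[{"xyz": [0, -0.3, 0], "turn": 0, "jaw": 255}, {"xyz": [0, -0.6, 0], "turn": 0, "jaw": 255}])

```text
clock: 35.1
position: [0.4483, 0.0442, 0.0821]
ee_rot: [-0.18, 2.617, 0.011]
force: [-5.4, 21.2, 2.8]
width: 0.006
```

Run:
```python
from h import *
go([.4485,.0325,.08],97)
snap('wrist','wrist14')
```

```text
t 35.1 p [0.4483 0.0442 0.0821] tilt [0.494 0.042] yaz 97.49 delta cm [ 0.23 -1.16  0.14] turn 0.49 q [ 0.505  0.392 -0.966  2.54   1.92   0.474 -0.467] F [-5.4  21.24  2.78] w 0.006
```

View pics/wrist14.png

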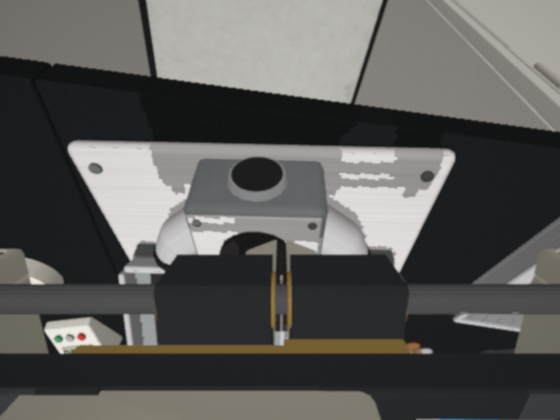

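Run:
```python
from h import *
a=snap('scene','scene14');b=snap('top','top14')
A=cv2.resize(a['frame'][190:280,240:330,::-1],None,fx=4.4,fy=4.4,interpolation=cv2.INTER_CUBIC)
B=cv2.resize(b['frame'][190:280,285:375,::-1],None,fx=4.4,fy=4.4,interpolation=cv2.INTER_CUBIC)
cv2.imwrite('pics/c14.png',np.hstack([A,B]))
```

```text
(no output)
```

View pics/c14.png

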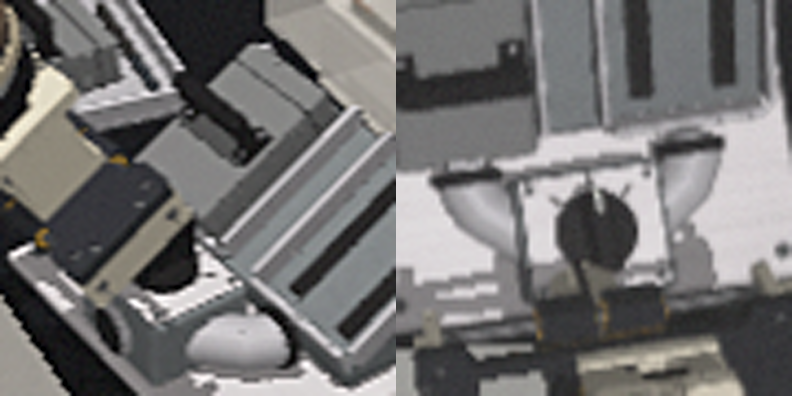

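Run:
```python
from h import *
for n in('top13','top14','scene14'):
    d=dict(np.load(f'pics/{n}.npz'));w=cloud(d);im=d['frame'].astype(int)
    m=(w[...,2]>.082)&(w[...,2]<.106)&(w[...,0]>.44)&(w[...,0]<.51)&(w[...,1]>-.0)&(w[...,1]<.065)&(im.max(2)<90)
    p=w[m];print(n,m.sum(),cv2.minAreaRect(p[:,:2].astype(np.float32)) if m.sum()>3 else 0)
    m=(w[...,2]>.06)&(w[...,2]<.13)&(w[...,0]>.42)&(w[...,0]<.5)&(w[...,1]>-.0)&(w[...,1]<.075)&(im.max(2)>=90)
    p=w[m];print(np.round(p[p[:,2]>.075][:60:4],3).tolist())
d=dict(np.load('pics/top14.npz'));w=cloud(d);
for v in range(228,262,3): print(v,[(u,np.round(w[v,u]*1000).astype(int).tolist(),int(d['frame'][v,u].max())) for u in range(322,340,3)])
go([.4485,.0325,.08],97)
```

```text
top13 105 ((0.47428059577941895, 0.03239751234650612), (0.0452452227473259, 0.01328713446855545), 8.085244178771973)
[[0.496, 0.036, 0.097], [0.494, 0.031, 0.097], [0.489, 0.031, 0.094]]
top14 112 ((0.46689486503601074, 0.034046802669763565), (0.026325196027755737, 0.053952883929014206), 78.35426330566406)
[[0.496, 0.038, 0.093], [0.494, 0.036, 0.098], [0.489, 0.036, 0.095], [0.487, 0.031, 0.095], [0.457, 0.041, 0.089], [0.454, 0.039, 0.094], [0.452, 0.055, 0.094], [0.452, 0.042, 0.098], [0.452, 0.033, 0.099], [0.45, 0.056, 0.098], [0.45, 0.04, 0.099], [0.45, 0.031, 0.104], [0.448, 0.057, 0.104], [0.447, 0.041, 0.104], [0.447, 0.032, 0.107]]
scene14 26 ((0.48195040225982666, 0.02653585933148861), (0.033058829605579376, 0.005079623777419329), 8.997095108032227)
[[0.497, 0.029, 0.083]]
228 [(322, [513, 44, 13], 116), (325, [510, 42, 53], 101), (328, [510, 34, 53], 92), (331, [510, 28, 60], 152), (334, [510, 20, 56], 166), (337, [510, 13, 60], 189)]
231 [(322, [503, 50, 61], 216), (325, [503, 43, 59], 217), (328, [503, 35, 60], 112), (331, [503, 28, 59], 219), (334, [502, 21, 60], 221),
[... 1154 characters left out ...]
5, 61], 135)]
255 [(322, [446, 57, 106], 106), (325, [445, 50, 104], 106), (328, [445, 43, 104], 61), (331, [445, 37, 113], 97), (334, [445, 30, 114], 78), (337, [446, 31, 163], 73)]
258 [(322, [440, 64, 165], 51), (325, [440, 58, 165], 48), (328, [440, 51, 168], 49), (331, [439, 43, 155], 94), (334, [439, 39, 172], 48), (337, [439, 33, 174], 45)]
261 [(322, [434, 65, 174], 56), (325, [434, 59, 176], 57), (328, [433, 52, 174], 60), (331, [433, 45, 168], 93), (334, [433, 40, 178], 58), (337, [433, 33, 174], 58)]
t 35.25 p [0.4482 0.0446 0.082 ] tilt [0.494 0.043] yaz 97.51 delta cm [ 0.23 -1.2   0.14] turn 0.51 q [ 0.505  0.393 -0.966  2.54   1.92   0.475 -0.467] F [-5.81 17.15  3.56] w 0.004
```

Emit:
arm_command(deltas=[{"xyz": [0.1, -0.4, 0.1], "turn": -0.3, "jaw": 255}, {"xyz": [0.1, -0.7, 0.1], "turn": -0.3, "jaw": 255}, {"xyz": [0.1, -0.9, 0.1], "turn": -0.3, "jaw": 255}])

```text
clock: 35.5
position: [0.4481, 0.0432, 0.0819]
ee_rot: [-0.205, 2.615, 0.026]
force: [-7.2, 28.2, 4.6]
width: 0.005
```

Run:
```python
from h import *
go([.4485,.0325,.08],97)
```

```text
t 35.5 p [0.4481 0.0432 0.0819] tilt [0.492 0.057] yaz 98.65 delta cm [ 0.21 -1.06  0.12] turn 1.65 q [ 0.531  0.394 -0.968  2.541  1.95   0.452 -0.457] F [-7.2  28.25  4.59] w 0.005
```

Run:
```python
from h import *
a=snap('scene','scene15');b=snap('top','top15')
A=cv2.resize(a['frame'][200:280,240:320,::-1],None,fx=5,fy=5,interpolation=cv2.INTER_CUBIC)
B=cv2.resize(b['frame'][215:275,300:360,::-1],None,fx=6.6,fy=6.6,interpolation=cv2.INTER_CUBIC)
cv2.imwrite('pics/c15.png',np.hstack([A,B[:400,:390] if B.shape[0]>400 else cv2.resize(B,(390,400))]))
w=cloud(b);im=b['frame'].astype(int)
for v in range(232,256,2): print(v,round(float(w[v,330,0])*1000),[(int(w[v,u,1]*1000),int(w[v,u,2]*1000)) for u in range(322,340)])
```

```text
232 500 [(50, 58), (47, 58), (45, 62), (42, 60), (40, 58), (38, 60), (35, 56), (33, 61), (30, 58), (28, 59), (25, 60), (23, 62), (20, 59), (18, 57), (16, 59), (13, 60), (11, 59), (9, 62)]
234 494 [(50, 60), (47, 58), (45, 61), (42, 59), (41, 70), (42, 94), (40, 96), (37, 94), (35, 96), (33, 98), (30, 94), (24, 64), (20, 58), (18, 60), (15, 58), (13, 58), (10, 56), (8, 59)]
236 489 [(50, 57), (48, 61), (46, 65), (43, 64), (42, 72), (41, 88), (40, 94), (37, 94), (36, 97), (33, 95), (31, 96), (24, 66), (22, 68), (19, 64), (17, 68), (14, 61), (11, 59), (9, 60)]
238 485 [(51, 67), (48, 66), (46, 68), (44, 67), (41, 66), (41, 82), (40, 92), (38, 97), (35, 95), (33, 96), (31, 100), (28, 95), (22, 68), (19, 65), (17, 66), (15, 67), (12, 68), (9, 59)]
240 480 [(51, 65), (49, 67), (46, 63), (44, 67), (41, 63), (40, 73), (39, 87), (38, 93), (36, 95), (33, 95), (31, 94), (29, 96), (22, 67), (19, 64), (17, 66), (15, 65), (12, 66), (10, 63)]
242 475 [(51, 66), (49, 66), (46, 64), (44, 64), (42, 67), (39, 64), (39, 83), (38, 93), (35, 93), (33, 96), (31, 96), (29, 96), (26, 94), (20, 66), (17, 65),
[... 474 characters left out ...]
5), (37, 61), (35, 71), (35, 89), (34, 94), (32, 96), (29, 96), (27, 96), (25, 96), (18, 65), (15, 63), (12, 61), (10, 60)]
250 457 [(51, 60), (48, 58), (47, 66), (45, 67), (42, 68), (42, 86), (40, 89), (35, 67), (34, 79), (34, 93), (32, 99), (29, 94), (27, 97), (25, 95), (22, 93), (14, 57), (12, 59), (9, 58)]
252 452 [(51, 57), (53, 94), (50, 92), (48, 96), (45, 90), (43, 91), (41, 94), (40, 101), (37, 97), (34, 98), (32, 95), (30, 98), (28, 100), (19, 56), (17, 61), (14, 55), (12, 60), (9, 55)]
254 447 [(56, 104), (54, 101), (52, 102), (49, 99), (47, 101), (44, 99), (42, 97), (40, 104), (38, 102), (36, 107), (33, 106), (31, 106), (29, 108), (27, 111), (17, 58), (15, 61), (13, 61), (9, 55)]
```

View pics/c15.png

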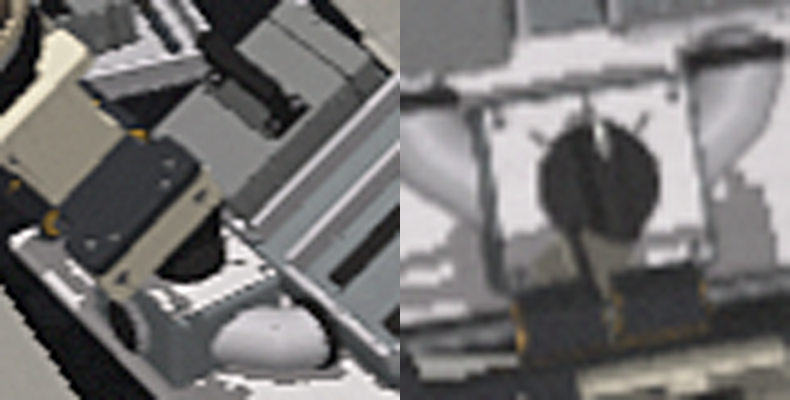

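Emit:
arm_command(deltas=[{"xyz": [0, 0.6, 0], "turn": 0.5, "jaw": 255}, {"xyz": [0, 1.2, -1], "turn": 1, "jaw": 200}, {"xyz": [-0.5, 1, -3.5], "turn": 1.5, "jaw": 130}, {"xyz": [-1.5, 0, -5.5], "turn": 1.5, "jaw": 130}, {"xyz": [-3, -0.9, -6], "turn": 1.5, "jaw": 130}])

```text
clock: 36.02
position: [0.4346, 0.0392, 0.1339]
ee_rot: [-0.172, 2.628, 0.023]
force: [-0.2, -0.6, -0.1]
width: 0.244
```

Run:
```python
from h import *
go([.480,.033,.077],97.2)
```

```text
t 36.02 p [0.4346 0.0392 0.1339] tilt [0.484 0.048] yaz 97.24 delta cm [-1.1  -1.09  7.14] turn 0.04 q [ 0.534  0.153 -0.869  2.5    1.405  0.217  0.056] F [-0.24 -0.63 -0.07] w 0.244
```

Emit:
arm_command(deltas=[{"xyz": [-0.4, -0.4, 0.5], "turn": 0, "jaw": 130}, {"xyz": [-0.8, -0.8, 1.2], "turn": 0, "jaw": 130}, {"xyz": [-1.1, -1.1, 2], "turn": 0, "jaw": 130}, {"xyz": [-1.1, -1.1, 2.8], "turn": 0, "jaw": 130}, {"xyz": [-1.1, -1.1, 3.2], "turn": 0, "jaw": 130}])

```text
clock: 36.43
position: [0.4618, 0.0303, 0.1116]
ee_rot: [-0.17, 2.627, 0.021]
force: [-0.3, 0.0, 0.1]
width: 0.487
```

Run:
```python
from h import *
go([.480,.033,.077],97.2)
b=snap('top','top16')
w=cloud(b);im=b['frame'].astype(int)
m=(w[...,2]>.086)&(w[...,2]<.104)&(w[...,0]>.45)&(w[...,0]<.51)&(w[...,1]>-.0)&(w[...,1]<.065)&(im.max(2)<75);p=w[m];print(m.sum(),cv2.minAreaRect(p[:,:2].astype(np.float32)))
snap('wrist','wrist16')
```

```text
t 36.43 p [0.4618 0.0303 0.1116] tilt [0.485 0.047] yaz 97.16 delta cm [0.08 0.1  3.92] turn -0.04 q [ 0.53   0.275 -0.866  2.477  1.691  0.291 -0.182] F [-0.3   0.02  0.07] w 0.487
98 ((0.47530654072761536, 0.032485466450452805), (0.04334070160984993, 0.013388257473707199), 8.534388542175293)
```

View pics/wrist16.png

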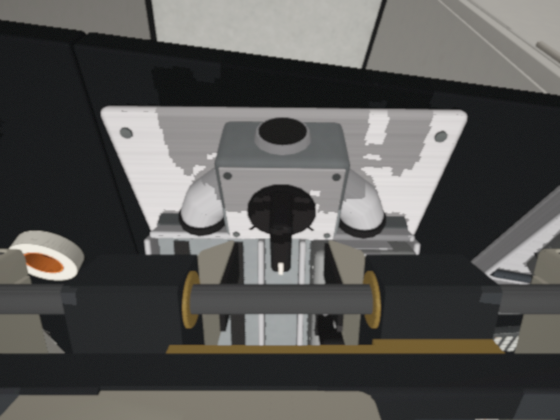

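Emit:
arm_command(deltas=[{"xyz": [0, 0, 1], "turn": 0, "jaw": 130}, {"xyz": [0.1, 0.1, 2], "turn": 0, "jaw": 130}, {"xyz": [0.1, 0.1, 3], "turn": 0, "jaw": 150}, {"xyz": [0.1, 0.1, 3.8], "turn": 0, "jaw": 200}, {"xyz": [0.1, 0.1, 3.9], "turn": 0, "jaw": 255}], force=40)

```text
clock: 36.95
position: [0.4791, 0.033, 0.0762]
ee_rot: [-0.17, 2.629, 0.022]
force: [-0.3, 0.3, -0.5]
width: 0.32
```

Emit:
arm_command(deltas=[{"xyz": [0, 0, 0], "turn": 0, "jaw": 255}, {"xyz": [0, 0, 0], "turn": 0, "jaw": 255}, {"xyz": [0, 0, 0], "turn": 0, "jaw": 255}, {"xyz": [0, 0, 0], "turn": 0, "jaw": 255}])

```text
clock: 37.28
position: [0.479, 0.0321, 0.0767]
ee_rot: [-0.169, 2.629, 0.02]
force: [-1.5, -3.5, 3.1]
width: 0.138
```

Run:
```python
from h import *
go([.480,.033,.077],97.2)
```

```text
t 37.28 p [0.479  0.0321 0.0767] tilt [0.484 0.045] yaz 97.09 delta cm [-0.12  0.08  0.02] turn -0.11 q [ 0.523  0.431 -0.912  2.474  1.894  0.437 -0.365] F [-1.53 -3.55  3.14] w 0.138
```

Emit:
arm_command(deltas=[{"xyz": [0, 0, 0], "turn": -4, "jaw": 255}, {"xyz": [0, 0, 0], "turn": -9, "jaw": 255}, {"xyz": [0, 0, 0], "turn": -14, "jaw": 255}])

```text
clock: 37.53
position: [0.4794, 0.0323, 0.0771]
ee_rot: [-0.491, 2.589, -0.064]
force: [4.6, 0.3, 1.2]
width: 0.163
```

Run:
```python
from h import *
go([.480,.033,.077],97.2);print(np.round(observe()['ft_torque'],3))
```

```text
t 37.53 p [0.4794 0.0323 0.0771] tilt [0.484 0.046] yaz 109.52 delta cm [-0.07  0.05  0.04] turn 12.32 q [ 0.48   0.411 -0.854  2.476  1.923  0.407 -0.153] F [4.59 0.34 1.23] w 0.163
[ 1.017  0.133 -0.667]
```

Emit:
arm_command(deltas=[{"xyz": [0, 0, 0], "turn": -6, "jaw": 255}, {"xyz": [0, 0, 0], "turn": -12, "jaw": 255}, {"xyz": [0, 0, 0], "turn": -18, "jaw": 255}, {"xyz": [0, 0, 0], "turn": -24, "jaw": 255}, {"xyz": [0, 0, 0], "turn": -28, "jaw": 255}])

```text
clock: 37.95
position: [0.4812, 0.0331, 0.0785]
ee_rot: [-1.112, 2.406, -0.229]
force: [4.7, 4.9, -0.8]
width: 0.255
```

Run:
```python
from h import *
go([.480,.033,.077],142);print(np.round(observe()['ft_torque'],3))
b=snap('top','top17')
w=cloud(b);im=b['frame'].astype(int)
B=cv2.resize(b['frame'][205:275,290:370,::-1],None,fx=6.6,fy=6.6,interpolation=cv2.INTER_CUBIC);cv2.imwrite('pics/c17.png',B)
```

```text
t 37.95 p [0.4812 0.0331 0.0785] tilt [0.487 0.047] yaz 135.71 delta cm [0.12 0.12 0.07] turn -6.29 q [ 0.384  0.375 -0.732  2.479  1.992  0.353  0.258] F [ 4.68  4.92 -0.76] w 0.255
[ 2.237 -0.04  -1.518]
```

View pics/c17.png

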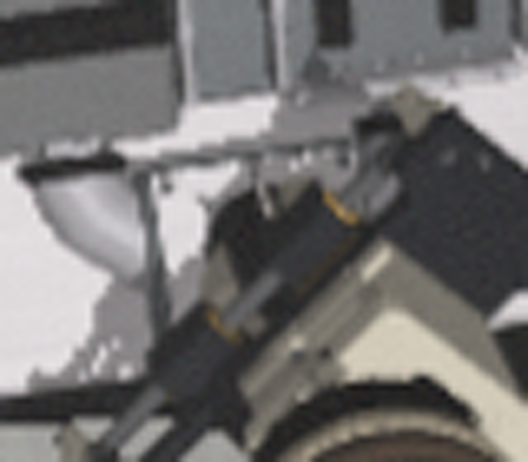

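Run:
```python
from h import *
a=snap('scene','scene17');b=snap('wrist','wrist17')
A=cv2.resize(a['frame'][200:270,245:315,::-1],None,fx=6,fy=6,interpolation=cv2.INTER_CUBIC)
B=cv2.resize(b['frame'][200:340,190:370,::-1],None,fx=2.1,fy=3,interpolation=cv2.INTER_CUBIC)
cv2.imwrite('pics/c17b.png',np.hstack([A,B]))
st()
```

```text
{'clock': 38.1, 'joints': [0.3843, 0.3751, -0.733, 2.4794, 1.9914, 0.3537, 0.2543], 'dq': [0.0078, 0.0022, -0.0084, 0.0003, -0.0027, 0.0028, -0.0179], 'joint_efforts': [-0.5324, -39.6771, -4.8822, -10.9899, 2.3663, 1.9229, 2.6095], 'position': [0.4811, 0.0331, 0.0784], 'ee_rot': [-1.1058, 2.4083, -0.2274], 'force': [5.5017, 3.1362, -0.0652], 'ft_torque': [1.9646, 0.0358, -1.3696], 'width': 0.2566}
[[-0.56  -0.67   0.487]
 [-0.75   0.66   0.047]
 [-0.352 -0.339 -0.872]]
```

View pics/c17b.png

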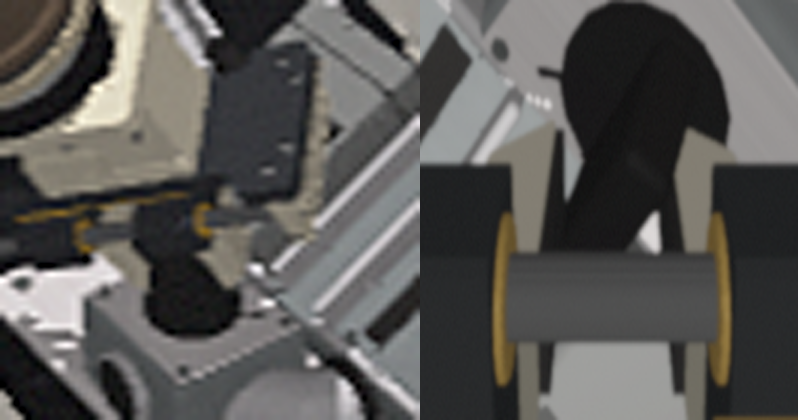

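Emit:
arm_command(deltas=[{"xyz": [0, 0, 0], "turn": -5, "jaw": 255}, {"xyz": [0, 0, 0], "turn": -10, "jaw": 255}, {"xyz": [0, 0, 0], "turn": -16, "jaw": 255}, {"xyz": [0, 0, 0], "turn": -20, "jaw": 255}], force=60)

```text
clock: 38.43
position: [0.4803, 0.0356, 0.079]
ee_rot: [-1.529, 2.195, -0.337]
force: [-7.9, 5.8, 12.2]
width: 0.207
```

Run:
```python
from h import *
go([.480,.033,.077],142);print(np.round(observe()['ft_torque'],3))
a=snap('top','top18');b=snap('wrist','wrist18')
A=cv2.resize(a['frame'][205:275,290:370,::-1],(480,420),interpolation=cv2.INTER_CUBIC)
B=cv2.resize(b['frame'][200:340,190:370,::-1],(378,420),interpolation=cv2.INTER_CUBIC)
cv2.imwrite('pics/c18.png',np.hstack([A,B])[:,:800])
```

```text
t 38.43 p [0.4803 0.0356 0.079 ] tilt [0.486 0.051] yaz 156.5 delta cm [0.29 0.02 0.15] turn 14.5 q [ 0.31   0.352 -0.644  2.485  2.052  0.316  0.539] F [-7.89  5.75 12.18] w 0.207
[ 2.891  1.513 -0.4  ]
```

View pics/c18.png

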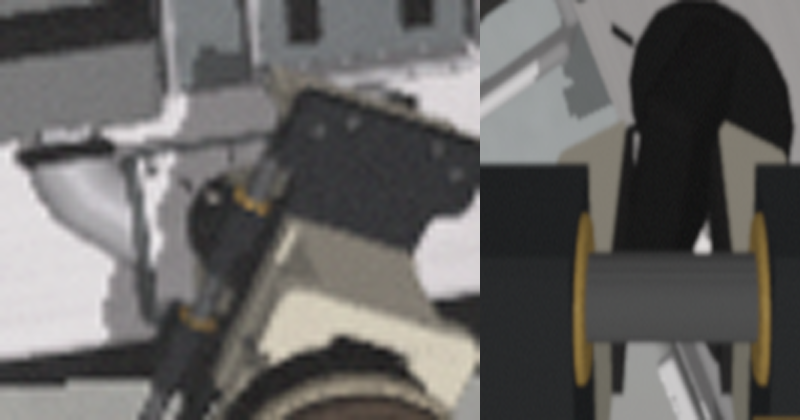

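Emit:
arm_command(deltas=[{"xyz": [0, 0, 0], "turn": 5, "jaw": 200}, {"xyz": [0, 0, 0], "turn": 8, "jaw": 130}, {"xyz": [0, 0, 0], "turn": 8, "jaw": 110}, {"xyz": [0, 0, -1], "turn": 8, "jaw": 110}, {"xyz": [0, 0, -3], "turn": 8, "jaw": 110}], force=30)

```text
clock: 38.95
position: [0.4653, 0.0343, 0.1043]
ee_rot: [-1.366, 2.289, -0.289]
force: [-0.8, -1.3, 0.0]
width: 0.46
```

Emit:
arm_command(deltas=[{"xyz": [0, 0, -2], "turn": 0, "jaw": 110}, {"xyz": [0, 0, -5], "turn": 0, "jaw": 110}, {"xyz": [0, 0, -8], "turn": 0, "jaw": 110}, {"xyz": [0, 0, -11], "turn": 0, "jaw": 110}, {"xyz": [0, 0, -14], "turn": 0, "jaw": 110}])

```text
clock: 39.37
position: [0.4392, 0.0189, 0.1455]
ee_rot: [-1.367, 2.308, -0.314]
force: [-0.2, -0.9, -0.2]
width: 0.568
```

Run:
```python
from h import *
go([.480,.033,.077],142)
a=snap('top','top19');b=snap('scene','scene19')
w=cloud(a);im=a['frame'].astype(int)
m=(w[...,2]>.086)&(w[...,2]<.104)&(w[...,0]>.44)&(w[...,0]<.51)&(w[...,1]>-.0)&(w[...,1]<.065)&(im.max(2)<75);p=w[m];print(m.sum(),cv2.minAreaRect(p[:,:2].astype(np.float32)) if m.sum()>3 else '')
A=cv2.resize(a['frame'][150:280,110:400,::-1],(800,359),interpolation=cv2.INTER_CUBIC);cv2.imwrite('pics/c19.png',A)
```

```text
t 39.37 p [0.4392 0.0189 0.1455] tilt [0.476 0.027] yaz 147.88 delta cm [-1.2  0.3  8. ] turn 5.88 q [ 0.32   0.085 -0.573  2.484  0.959  0.163  1.482] F [-0.19 -0.92 -0.19] w 0.568
95 ((0.47456294298171997, 0.032806675881147385), (0.043900635093450546, 0.013008677400648594), 51.35895538330078)
```

View pics/c19.png

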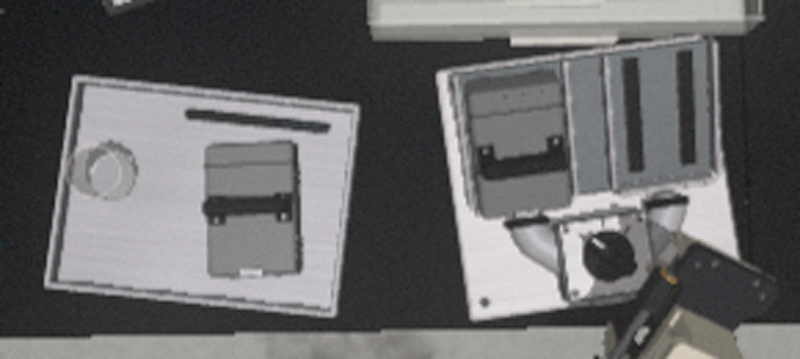

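Emit:
arm_command(deltas=[{"xyz": [0, 0, -3], "turn": 0, "jaw": 110}, {"xyz": [0, 0, -6], "turn": 0, "jaw": 110}, {"xyz": [0, 0, -9], "turn": 0, "jaw": 110}, {"xyz": [0, 0, -11], "turn": 0, "jaw": 110}, {"xyz": [0, 0, -11], "turn": 0, "jaw": 110}])

```text
clock: 39.88
position: [0.4086, -0.0009, 0.1977]
ee_rot: [-1.359, 2.336, -0.348]
force: [-0.3, -1.8, -0.9]
width: 0.567
```

Run:
```python
from h import *
snap('top','top20');snap('scene','scene20')
src=open('hfit.py').read().replace("['top0','scene0']","['top20','scene20']").replace(",('R',[.572,-.021,.117])","")
exec(src)
go([.48,.03,.1])
for n in('top0','top20'):
    d=dict(np.load(f'pics/{n}.npz'));w=cloud(d);im=d['frame'].astype(int)
    # left cassette top-plane extents in cassette frame
    e=(w.reshape(-1,3)-[.557,.108,.117])@E.T;g=(abs(e[:,2]+.0235)<.004)&(abs(e[:,1])<.03)&(abs(e[:,0])<.075)&(im.reshape(-1,3).max(1)>60)
    print(n,'ex range',np.round(np.percentile(e[g,0],[1,99])*1e3,1))
    s=(w[...,0]>.45)&(w[...,0]<.6)&(w[...,1]>.28)&(w[...,1]<.42)&(w[...,2]>.03)&(w[...,2]<.05);p=w[s]
    if len(p)>100:print('tray cassette top z',np.percentile(p[:,2],[5,50,95]).round(4),cv2.minAreaRect(p[:,:2].astype(np.float32)))
    m=(w[...,2]>.086)&(w[...,2]<.104)&(w[...,0]>.44)&(w[...,0]<.51)&(w[...,1]>-.0)&(w[...,1]<.065)&(im.max(2)<75);p=w[m];print('knob',cv2.minAreaRect(p[:,:2].astype(np.float32)))
```

```text
Traceback (most recent call last):
ValueError: not enough values to unpack (expected 2, got 1)
```

View pics/scene20.png

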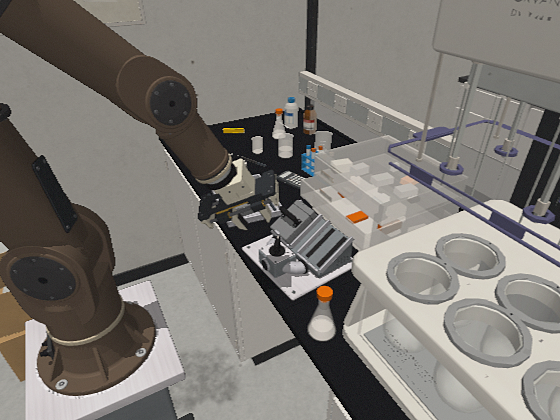

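Run:
```python
from h import *
src=open('hfit.py').read().replace("['top0','scene0']","['top0','top20']").replace(",('R',[.572,-.021,.117])",",")
exec(src)
for n in('top0','top20'):
    d=dict(np.load(f'pics/{n}.npz'));w=cloud(d);im=d['frame'].astype(int)
    e=(w.reshape(-1,3)-[.557,.108,.117])@E.T;g=(abs(e[:,2]+.0235)<.004)&(abs(e[:,1])<.03)&(abs(e[:,0])<.075)&(im.reshape(-1,3).max(1)>60)
    print(n,'ex range',np.round(np.percentile(e[g,0],[1,99])*1e3,1))
    s=(w[...,0]>.45)&(w[...,0]<.6)&(w[...,1]>.28)&(w[...,1]<.42)&(w[...,2]>.03)&(w[...,2]<.05);p=w[s]
    if len(p)>100:print('tray cassette top z',np.percentile(p[:,2],[5,50,95]).round(4),cv2.minAreaRect(p[:,:2].astype(np.float32)))
    m=(w[...,2]>.086)&(w[...,2]<.104)&(w[...,0]>.44)&(w[...,0]<.51)&(w[...,1]>-.0)&(w[...,1]<.065)&(im.max(2)<75);p=w[m];print('knob',cv2.minAreaRect(p[:,:2].astype(np.float32)))
st()
```

```text
top0 L 189 ex [-6.9 -0.7  3.7] ey [-35.3  -1.4  33.7] ez [10.2 12.4 13.8]
  top plane ez [-24.4 -23.4 -22.3] (want -25)
top20 L 184 ex [-10.2  -3.7   0.7] ey [-34.1  -0.   33.9] ez [ 9.8 11.8 12.9]
  top plane ez [-24.9 -23.7 -22.5] (want -25)
top0 ex range [-61.4  55.9]
knob ((0.4756193161010742, 0.03238954022526741), (0.04252926632761955, 0.013246195390820503), 7.257730960845947)
top20 ex range [-65.5  51.7]
tray cassette top z [0.0384 0.0422 0.0457] ((0.5225274562835693, 0.348378449678421), (0.1209353655576706, 0.0810123085975647), 1.536970853805542)
knob ((0.47468090057373047, 0.032436221837997437), (0.04395482689142227, 0.01274444442242384), 52.19611358642578)
{'clock': 39.9833, 'joints': [0.4322, -0.1089, -0.5826, 2.4464, 0.0847, 0.3025, 2.3869], 'dq': [-0.0033, 0.0533, -0.0216, 0.011, 0.272, -0.0593, -0.313], 'joint_efforts': [0.1732, -17.9217, 1.4721, -27.2917, -3.9301, -1.8762, 5.1008], 'position': [0.4092, -0.0009, 0.1993], 'ee_rot': [-1.3567, 2.3336, -0.3513], 'force': [-0.0755, 0.2904, -0.0507], 'ft_torque': [0.0445, 0.5974, -0.0433], 'width': 0.5697}
[[-0.438 -0.765  0.472]
 [-0.87   0.493 -0.009]
 [-0.226 -0.415 -0.881]]
```

Emit:
arm_command(deltas=[{"xyz": [0, 0, 0], "turn": 0, "jaw": 110}, {"xyz": [0, 0, 0], "turn": 0, "jaw": 110}, {"xyz": [0, 0, 0], "turn": 0, "jaw": 110}])

```text
clock: 40.23
position: [0.4092, -0.0012, 0.1986]
ee_rot: [-1.358, 2.334, -0.352]
force: [-0.1, 0.6, 0.0]
width: 0.567
```

Run:
```python
from cell import sign_off,observe
import numpy as np
print(np.round(observe()['dq'],3));print(sign_off())
```

```text
[ 0.003  0.004 -0.002  0.002 -0.033  0.005  0.033]
the job is handed in; nothing more can be done
None
```

The job is done and handed in at about 40 s. The left-bay cassette holds the balls, the empty one is in the return tray, and the selector points at the left bay.

**What I did**
- I lifted the left cassette and rocked it above the feeder: rear end about 15° down, shutter end about 15° down, then rear end about 14.5° down. It weighed about 5.2 N (0.53 kg), so it still held balls. I judged this from the weight; I did not pick out a clear rolling signal in the force readings.
- I set it back in the left bay and slid it down until it met the foot stop.
- I lifted the right cassette, which weighed about 2 N (0.2 kg, so empty), and laid it flat in the tray with the handle up.
- I turned the selector to the left bay.

**Last checks**
- **Left cassette:** it lies flat on the deck, about 4 mm further downhill than it started, which closes the gap to the stop.
- **Tray cassette:** its top is level at 42 mm, and it is clear of the marker and beaker.
- **Selector:** the knob measured about 45° to the left in the last top picture.
- **Contact:** the arm was clear and nearly still at hand-in.

**What did not go cleanly**
- **Sideways lean:** the tool could only turn about its own axis. So I rocked the cassette by turning it about a leaning tool axis, which also leaned it about 21° sideways.
- **Joint limits:** I got the tool to lean by pushing the arm against its joint limits. One early push gave a brief wrist force of about 106 N. The wrist joint (joint 6) read 2.003 rad against its listed 2 rad limit.
- **Selector:** pushing the knob with a fingertip reached 28 N and did not turn it, so I gripped it and turned it instead.

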